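# Repack the microscope service tray

## Robot

A 7-joint arm with a two-finger parallel gripper is mounted at the origin on the work surface. World frame = base frame: x ahead of the robot, y to its left, z up, the work surface at z = 0. Lengths are in m, angles in rad, forces in N, time in s.
With the tool pointing down it reaches from about 0.425 to 0.875 m from the base axis. Payload 4.7 kg.
Tool frame: the origin (TCP) lies at the very end of the fingers, on their centre line; the grasp point (between the pads) lies 19 mm behind it; z points along the fingers, y is the line along which they close (so a half turn about z gives the same grasp; the last joint's range is limited). The gripper opens to 87 mm and grips with 3 to 60 N. Pads are 19 mm wide; open, the fingers measure 117 mm over their backs; the gripper's body (75 mm by 190 mm) begins 51 mm behind the grasp point.
Start: joints at [1.249, 0.321, -0.07, 1.45, 0.023, 1.371, -0.057], TCP at [0.214, -0.614, 0.223] pointing down, gripper open.
Joint ranges: [-2.86, 2.86], [-0.3, 2.09], [-1.38, 1.24], [0.06, 2.45], [-1.56, 4.7], [0.09, 2.05], [-2.69, 2.69]. Speed limits (rad/s): [2.57, 2.57, 3.14, 3.14, 3.14, 3.14, 3.14].

## Interface

Orientations are given as a rotation vector (axis times angle).
In Python, from bench import ctrl, get_image, job gives the robot as it stands.
- The arm moves only by the shell command python3 -m crank 'ROWS' [FORCE]. ROWS is JSON, a list that holds one entry, the list of rows, each a list of 5 numbers: the shift along the tool's x, y, z in mm, then the turn about the tool's z in rad, then the closure, from -1 (fully open) to 1 (shut), so that 0 is half open. A call has 1 to 10 rows; each row shifts and turns the commanded pose from where the row before left it, along the tool's axes as they then stand; what a row does not reach is not made up. A row lasts 1/12 s, in which the tool goes at most 41.7 mm and 7.16 degrees, less where a joint would pass 70% of its speed; a pose out of reach is approached as far as the arm can. A call with a gripper value outside its range is refused whole. The fingers move at their own pace and stop on an object; FORCE is the grip in N (left out, the last holds). Time passes only in rows, so rows that do not move let the fingers close. It gives the time, the measured TCP pose, the force, the opening and the grip force at its end, in the units of the state.
- ctrl.get_state(): the state, without advancing time (a new reading comes with each control period).
- get_image(name): name is "scene" or "top" or "wrist"; returns a dict with "pixels" (384x512x3 uint8, red, green, blue), "fx", "fy", "cx", "cy" (pixels), "T" (4x4, takes a point from camera to world coordinates); the wrist camera has in their place "T_tool_cam" (4x4, takes a point from camera to tool coordinates, whose origin is the TCP and whose axes are the flange's). Camera axes: x right, y down, z forward; pixel columns grow to the right and rows downward; lengths in m; the calibration is good to about 2 mm. A picture is of the moment at which its call begins: read the wrist's pose just before it. There is no depth.
- job.close_job(): hands the job in; it is judged then, once.
The state is a dict: "time": time; "joint_positions": joint angles; "qd": joint speeds; "joint_torque": joint torques, N m; "position": TCP position; "tool_rot": TCP orientation; "ft_force": force on the tool from outside, world axes, zero at the start; "torque": the same for the moment, N m; "grip_width": opening from 0.0 (shut) to 1.0 (fully open); "grip_force": force on a finger pad.
Only numpy, scipy, OpenCV 4.12 (cv2) and the standard library are available. Lean on these libraries where they do the work, as an engineer would, in place of code of your own. Each camera call takes 0.05 s, during which the arm holds its last target. There are 200 camera calls.

## Task

Repack the microscope service tray: first clear what lies loose on top of the tray, the old U-shaped yoke and (if it is there) the old square block, into the grey discard bin, then lay every part on the bench that has a cavity of its own outline fully down and flat in that cavity. A bar too long for any cavity also goes into the bin. Leave the jar, the dish and the slide box where they are.

Things in the scene. Friction and masses are not known exactly. Their poses are not given: they have to be found in the camera images.
- tray: Fixed dark grey foam shadow tray on the bench, 190 (x) x 250 (y) x 14 mm high, with five upright-walled cavities 8 mm deep with pale floors, each the outline of one part plus 2 mm clearance all round. Seated parts stand proud of its top, their x and y axes along the tray's. Origin at the centre of its underside, x away from the robot, y left, z up.
- cavity_spanner (a point): Centre of the floor of the spanner-shaped cavity: where the origin of that part must come. 6 mm above the bench, 8 mm below the tray's top; axes as the tray.
- cavity_angle (a point): Centre of the floor of the L-shaped cavity: where the origin of that part must come. 6 mm above the bench, 8 mm below the tray's top; axes as the tray.
- cavity_tee (a point): Centre of the floor of the T-shaped cavity: where the origin of that part must come. 6 mm above the bench, 8 mm below the tray's top; axes as the tray.
- cavity_bar (a point): Centre of the floor of the plain rectangular cavity: where the origin of that part must come. 6 mm above the bench, 8 mm below the tray's top; axes as the tray.
- cavity_hexnut (a point): Centre of the floor of the hexagonal cavity: where the origin of that part must come. 6 mm above the bench, 8 mm below the tray's top; axes as the tray.
- spanner: Loose steel open-ended spanner, 120 mm long along y (-60 to 60), 10 mm thick. Forked head 36 mm wide (x) from y = -60 to -26, handle 16 mm wide from y = -26 to 60; a grey moulded grip as wide as the handle raises it to 20 mm height from y = -16 to 46. About 110 g. May be absent. Origin at the centre of the underside of its outline rectangle, z up.
- angle: Loose aluminium L-shaped bracket, outline 60 (x) x 45 (y), 20 mm high, legs 18 mm wide: long leg along x, over y = -22.5 to -4.5; short leg at x = -30 to -12, up to y = 22.5. About 85 g. May be absent. Origin at the centre of the underside of its outline rectangle, z up.
- tee: Loose aluminium T-shaped clamp, outline 60 (x) x 52 (y), 20 mm high, limbs 16 mm wide: cross bar along x over y = -26 to -10, stem along y at x = -8 to 8 up to y = 26. About 80 g. May be absent. Origin at the centre of the underside of its outline rectangle, z up.
- bar: Loose aluminium rectangular spacer bar, 70 (x) x 28 (y) x 20 mm high; has a cavity, which takes it either way round (half turn). About 100 g. May be absent. Origin at the centre of the underside of its outline rectangle, z up.
- hexnut: Loose steel hexagon adaptor nut, 42 mm across flats (two flats face +x and -x), 48.5 mm over corners, 24 mm high; its cavity takes it at any multiple of 60 degrees. About 120 g. May be absent. Origin at the centre of the underside of its outline rectangle, z up.
- long_bar: Loose aluminium spacer bar of an old pattern, 95 (x) x 28 (y) x 20 mm high: too long for the bar cavity, no cavity fits it. About 135 g. May be absent. Origin at the centre of the underside of its outline rectangle, z up.
- yoke: Loose steel U-shaped yoke of an old pattern, outline 60 (x) x 80 (y), 20 mm high, limbs 16 mm wide: bridge along y at x = -30 to -14, two legs along x at the y ends to x = 30 (48 mm clear between them). Fits no cavity. At the start it lies flat on the tray, over the cavities. About 150 g. Origin at the centre of the underside of its outline rectangle, z up.
- block: Loose steel square block of an old pattern, 50 x 50 x 20 mm high, too big for any cavity. At the start it lies flat on the tray, over the hexagonal cavity. About 160 g. May be absent. Origin at the centre of the underside of its outline rectangle, z up.
- bin: Fixed open grey discard bin on the bench, outside 170 (x) x 140 (y) x 70 mm high, walls 4 mm. Origin at the centre of its underside, z up.
- jar: Bystander: jar with orange cap, 60 mm diameter, 75 mm high, beyond the work. Origin under its centre.
- dish: Bystander: flat glass dish, 90 mm diameter, 18 mm high, beyond the work. Origin under its centre.
- slide_box: Bystander: white slide box 70 x 90 x 35 mm, beyond the work. Origin under its centre.
Things that resemble listed ones, but are neither listed nor needed, are in the scene too. What is shaped like the angle but turquoise is not meant.

How it is judged:
By the outcome, as a careful person would: the job done as asked, in the order asked, and still so for the second after the job is handed in, with the robot touching nothing.
Of spanner, angle, tee, bar, hexnut, long_bar, block only 5 to 7 are there at a start; the rules pass over those that are not, and their reading is None.
At some moment in a run one of spanner, angle, tee, bar, hexnut, long_bar may be knocked a few centimetres aside while the robot is not near it.
Once in a run the grip may slacken for a moment while it holds something.
It also fails if it takes over 210 s, if anything falls off the work surface, if the arm or the gripper's body presses on something with over 40 N, if the wrist force passes 120 N, or if a joint passes its speed limit or range.

## Working session

There is one attempt and no reset: what is moved stays moved. The work goes in short steps, Python scripts to look and compute and a shell command to move; the robot and the scene stay as the last step left them, time stands still between calls to the robot, and variables do not carry over. Pictures are saved under pics/ and viewed, at most 14 in all, crops included, and the job is handed in when it is done.

```bash
ls; mkdir -p pics
python3 - <<'E'
from bench import ctrl,get_image
import cv2,numpy as np
s=ctrl.get_state();print(s)
for n in("top","scene"):
    d=get_image(n);cv2.imwrite(f"pics/{n}0.png",cv2.resize(d["pixels"][:,:,::-1],(800,600),interpolation=cv2.INTER_CUBIC))
    np.savez(f"{n}0.npz",**d);print(n,d["fx"],d["fy"],d["cx"],d["cy"],np.round(d["T"],4).tolist())
E
```

```text
pics
{'time': 0.0, 'joint_positions': array([ 1.24910989,  0.32187995, -0.07007185,  1.45169736,  0.02261925,
        1.37077085, -0.05691394]), 'qd': array([ 2.65975740e-04,  4.45422808e-04, -5.76623648e-04,  9.43185379e-04,
        1.59783864e-03, -1.61566165e-04, -5.56690508e-06]), 'joint_torque': array([ 2.52279569e-04, -4.91277659e+01, -4.03972277e-01, -3.12529707e+01,
       -6.38895482e-02,  4.35598113e-02,  1.82092058e-04]), 'position': array([ 0.21393793, -0.61319414,  0.2214132 ]), 'tool_rot': array([-3.09552612e+00, -5.24670754e-01,  7.01703998e-04]), 'ft_force': array([ 0.10877569, -0.5305478 , -0.44470781]), 'torque': array([0.03739692, 0.0147718 , 0.01791998]), 'grip_force': 0.0, 'grip_width': 1.0010371855856557}
top 414.8092032766899 414.8092032766899 253.09249229091517 189.19667596011948 [[-0.0123, -0.9846, 0.1742, 0.3919], [-0.9996, 0.0077, -0.0272, -0.0348], [0.0254, -0.1744, -0.9843, 1.0439], [0.0, 0.0, 0.0, 1.0]]
scene 383.49737834672203 383.49737834672203 252.77500470673834 187.87741915353675 [[0.5603, 0.6147, -0.5551, 1.1281], [0.8283, -0.4149, 0.3766, -0.4204], [0.0012, -0.6708, -0.7416, 0.7849], [0.0, 0.0, 0.0, 1.0]]
```

View pics/top0.png

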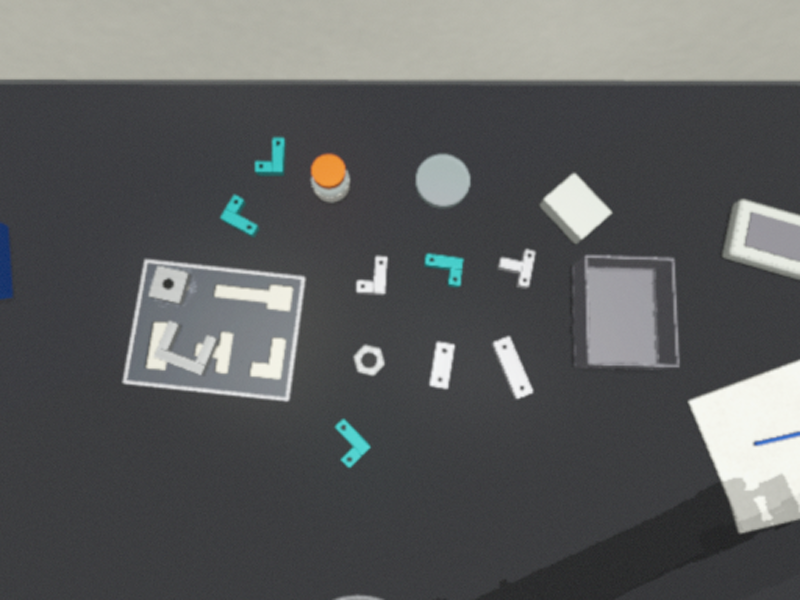

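View pics/scene0.png

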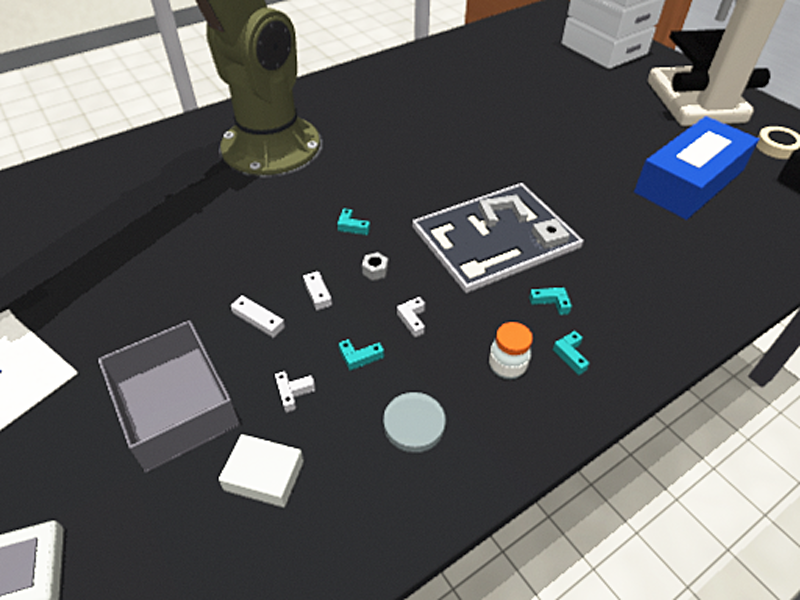

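The top view (800x600 pixels) shows these parts:
- **On the tray:** the grey block at (168,285) and the yoke at (185,350).
- **On the bench:** white angle (375,275), tee (520,267), hexnut (369,360), bar (442,365), and a longer bar at (513,367).
- **Not meant:** the turquoise angles at (270,157), (240,215), (445,268) and (352,442).
- **Other:** no spanner is visible, and the bin is at (625,312).

Next I'll fit the outlines.

```bash
cat > h.py <<'E'
import numpy as np,cv2
from scipy.optimize import minimize
from scipy.spatial.transform import Rotation as R
def hexa(): 
    r=42/np.sqrt(3); return [[r*np.cos(a),r*np.sin(a)] for a in np.radians(30+60*np.arange(6))]
def rect(x0,x1,y0,y1): return [[x0,y0],[x1,y0],[x1,y1],[x0,y1]]
P={'angle':([rect(-30,30,-22.5,-4.5),rect(-30,-12,-22.5,22.5)],20),'tee':([rect(-30,30,-26,-10),rect(-8,8,-26,26)],20),
'bar':([rect(-35,35,-14,14)],20),'long_bar':([rect(-47.5,47.5,-14,14)],20),'hexnut':([hexa()],24),
'yoke':([rect(-30,-14,-40,40),rect(-30,30,-40,-24),rect(-30,30,24,40)],20),'block':([rect(-25,25,-25,25)],20),
'tray':([rect(-95,95,-125,125)],14),'bin':([rect(-85,85,-70,70)],70)}
def camT(d,s=None):
    if 'T' in d: return d['T']
    T=np.eye(4);T[:3,:3]=R.from_rotvec(s['tool_rot']).as_matrix();T[:3,3]=s['position'];return T@d['T_tool_cam']
def proj(d,T,X):
    c=(np.asarray(X)-T[:3,3])@T[:3,:3];return np.c_[d['fx']*c[:,0]/c[:,2]+d['cx'],d['fy']*c[:,1]/c[:,2]+d['cy']]
def unproj(d,T,uv,z):
    uv=np.atleast_2d(uv).astype(float);r=np.c_[(uv[:,0]-d['cx'])/d['fx'],(uv[:,1]-d['cy'])/d['fy'],np.ones(len(uv))]@T[:3,:3].T
    return T[:3,3]+r*((z-T[2,3])/r[:,2])[:,None]
def pts(name,p,z): # list of polys (world)
    c,s=np.cos(p[2]),np.sin(p[2]);M=np.array([[c,-s],[s,c]])
    return [np.c_[np.array(q)/1000@M.T+p[:2],np.full(len(q),z)] for q in P[name][0]]
def sil(d,T,name,p,z0,win,k=4):
    x0,y0,w,h=win;m=np.zeros((h*k,w*k),np.uint8)
    for i in range(len(P[name][0])):
        a=np.vstack([proj(d,T,pts(name,p,z0+z)[i]) for z in(0,P[name][1]/1000)])
        hull=cv2.convexHull(((a-[x0,y0]+.5)*k*16).astype(np.int32)) 
        cv2.fillPoly(m,[hull],1,shift=4)
    return m
def fit(d,T,name,p0,mask,z0=0,pad=30,k=4,yaws=None):
    a=proj(d,T,[[p0[0],p0[1],z0]])[0].astype(int);r=pad
    x0,y0=np.maximum(a-r,0);win=(x0,y0,min(2*r,512-x0),min(2*r,384-y0))
    g=mask[y0:y0+win[3],x0:x0+win[2]].astype(np.float32)
    g=(cv2.resize(g,None,fx=k,fy=k,interpolation=cv2.INTER_LINEAR)>.5).astype(np.uint8)
    def f(q):
        m=sil(d,T,name,[q[0]/1000,q[1]/1000,q[2]/50],z0,win,k);return 1-(m&g).sum()/max(1,(m|g).sum())
    best=None
    for y in(yaws if yaws is not None else np.radians(np.arange(0,360,30))):
        x=np.array([p0[0]*1000,p0[1]*1000,y*50]);S=np.vstack([x,x+[6,0,0],x+[0,6,0],x+[0,0,8]])
        o=minimize(f,x,method='Nelder-Mead',options=dict(initial_simplex=S,xatol=.05,fatol=1e-5,maxiter=150))
        if best is None or o.fun<best.fun: best=o
    q=best.x;return np.array([q[0]/1000,q[1]/1000,q[2]/50]),1-best.fun
def go(s,xyz,yaw): # tool x axis yaw in world; shift in current tool axes, then turn
    M=R.from_rotvec(s['tool_rot']).as_matrix();cur=np.arctan2(M[1,0],M[0,0])
    dy=(yaw-cur+np.pi)%(2*np.pi)-np.pi
    sh=(np.array(xyz)-s['position'])*1000
    fx=np.array([[np.cos(yaw),np.sin(yaw),0],[np.sin(yaw),-np.cos(yaw),0],[0,0,-1]])
    print('curyaw',round(np.degrees(cur),2),'shift now-frame',np.round(M.T@sh,1),'turn',round(-dy,3),'| shift after turn',np.round(fx@sh,1))
E
python3 - <<'E'
from h import *
d=dict(np.load('top0.npz'));T=d['T'];im=d['pixels'].astype(int)
sc=.64
sat=im.max(2)-im.min(2);br=im.mean(2)
white=(br>140)&(sat<40)
for n,uv in dict(angle=(375,275),tee=(520,267),hexnut=(369,360),bar=(442,365),long_bar=(513,367)).items():
    p0=unproj(d,T,np.array(uv)*sc,.01)[0]
    p,q=fit(d,T,n,p0[:2],white);print(n,np.round(p0[:2],3),np.round(p*[1000,1000,57.2958],1),round(q,3))
# tray corners / bin corners (read by eye)
for nm,c,z in(('tray',[(146,261),(304,276),(289,400),(124,383)],.014),('bin',[(574,257),(674,258),(679,366),(575,366)],.07)):
    w=unproj(d,T,np.array(c)*sc,z);print(nm,np.round(w[:,:2]*1000).tolist(),np.round(w.mean(0)*1000),[round(np.linalg.norm(w[i]-w[i-1])*1000) for i in range(4)])
crop=d['pixels'][160:262,70:205,::-1];cv2.imwrite('pics/c1.png',cv2.resize(crop,None,fx=5.8,fy=5.8,interpolation=cv2.INTER_CUBIC))
crop=d['pixels'][155:262,220:350,::-1];cv2.imwrite('pics/c2.png',cv2.resize(crop,None,fx=5.5,fy=5.5,interpolation=cv2.INTER_CUBIC))
E
```

```text
angle [ 0.609 -0.03 ] [612.2 -23.8  -5.3] 0.883
tee [ 0.621 -0.268] [ 624.5 -260.7  -13.7] 0.866
hexnut [ 0.471 -0.02 ] [472.1 -18.8  46.1] 0.695
bar [ 0.462 -0.136] [ 462.9 -134.6  -10.7] 0.938
long_bar [ 0.458 -0.25 ] [ 459.1 -247.8   21.1] 0.919
tray [[634.0, 339.0], [607.0, 84.0], [410.0, 105.0], [439.0, 362.0]] [523. 223.  14.] [196, 256, 199, 259]
bin [[623.0, -340.0], [620.0, -497.0], [453.0, -490.0], [454.0, -331.0]] [ 538. -415.   70.] [169, 157, 168, 159]
```

View pics/c1.png

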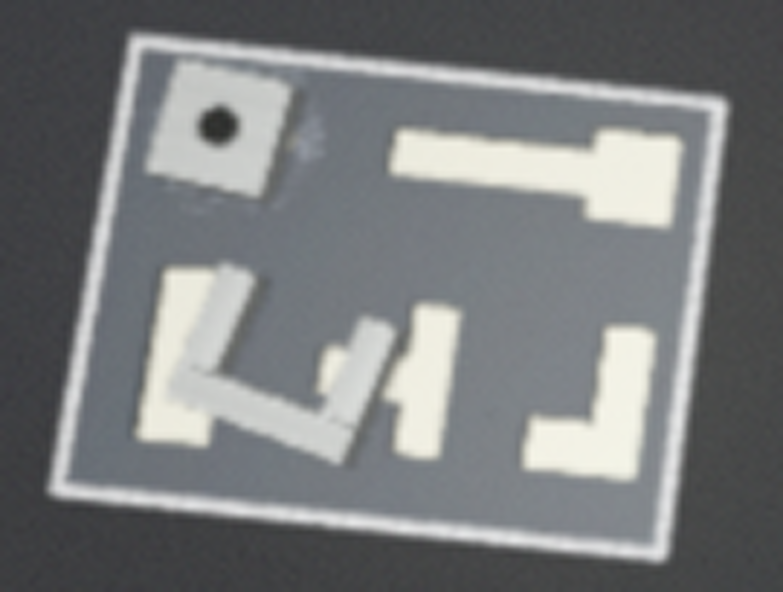

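View pics/c2.png

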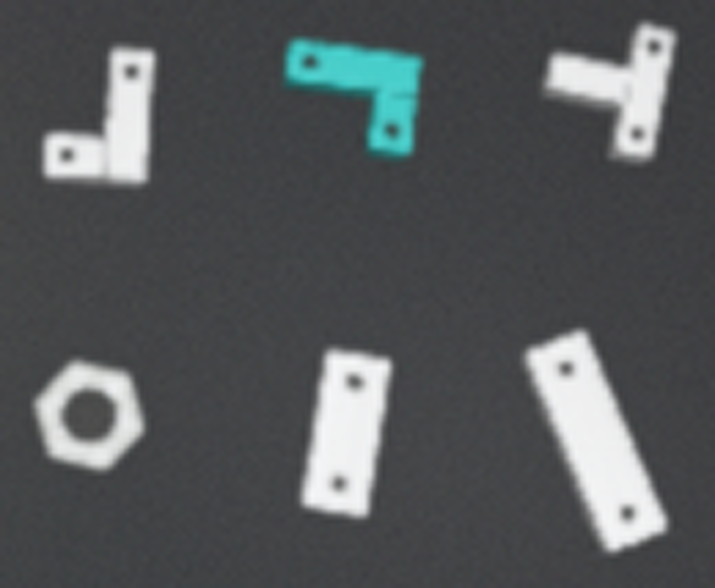

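The tray crop shows the block with its hole at (218,127) and the yoke, whose bridge runs from about (185,385) to (345,445) with its legs pointing up. The parts crop shows the white angle at (110,115), the tee at (620,90), the nut at (90,415), the bar at (345,430), the long bar at (595,440), and a turquoise decoy at (365,95). The white L is the angle. I'll refine these fits with better masks.

Run:
```python
from h import *
d=dict(np.load('top0.npz'));T=d['T'];im=d['pixels'].astype(int)
sat=im.max(2)-im.min(2);br=im.mean(2)
m=((br>105)&(sat<40)).astype(np.uint8)
cs,_=cv2.findContours(m,cv2.RETR_EXTERNAL,cv2.CHAIN_APPROX_NONE)
fill=np.zeros_like(m)
for c in cs:
    if cv2.contourArea(c)<1200: cv2.drawContours(fill,[c],-1,1,-1)
for n,p0 in dict(angle=(.612,-.024),tee=(.624,-.26),hexnut=(.472,-.02),bar=(.463,-.135),long_bar=(.459,-.248)).items():
    p,q=fit(d,T,n,p0,fill);print(n,np.round(p*[1000,1000,57.2958],1),round(q,3))
t=[c for c in cs if 5000<cv2.contourArea(c)<20000 and cv2.boundingRect(c)[0]<150]
for c in t:
    w=unproj(d,T,c[:,0,:],.014)[:,:2]*1000;print('tray',cv2.minAreaRect(w.astype(np.float32)))
inn=np.zeros_like(m);cv2.fillPoly(inn,[np.array([[95,172],[190,180],[182,248],[85,238]])],1)
g=((br>135)&(br<212)&(inn>0)).astype(np.uint8);g=cv2.morphologyEx(g,cv2.MORPH_OPEN,np.ones((2,2),np.uint8))
off=np.array([70,160])
for n,uv in(('yoke',(275,375)),('block',(220,128))):
    p0=unproj(d,T,np.array(uv)/5.8+off,.034)[0]
    p,q=fit(d,T,n,p0[:2],g,z0=.014,pad=18 if n=='yoke' else 16);print(n,np.round(p0*1000),np.round(p*[1000,1000,57.2958],1),round(q,3))
```

```text
angle [611.9 -23.7  -4.1] 0.889
tee [ 624.  -260.   -13.2] 0.907
hexnut [471.8 -18.  -12.4] 0.888
bar [ 463.3 -134.8  168.9] 0.908
long_bar [ 459.  -247.5  201.2] 0.945
tray ((523.6792602539062, 224.15090942382812), (264.10394287109375, 203.3872833251953), 83.2483901977539)
yoke [486. 266.  34.] [491.7 267.6 -22. ] 0.775
block [591. 294.  34.] [591.2 296.   75. ] 0.737
```

```bash
cat > plan.py <<'E'
# usage: plan.py x y z yawdeg [x y z yaw ...] (mm, deg): shift in the tool frame before each waypoint's turn, then turn
import sys;from h import *;from bench import ctrl
s=dict(ctrl.get_state());a=np.array(sys.argv[1:],float).reshape(-1,4)
print('t',round(s['time'],1),'pos',np.round(s['position']*1000,1),'F',np.round(s['ft_force'],1),'open',round(87*s['grip_width'],1),'gf',s['grip_force'])
for w in a:
    go(s,w[:3]/1000,np.radians(w[3]));s['position']=w[:3]/1000;y=np.radians(w[3])
    s['tool_rot']=R.from_matrix(np.array([[np.cos(y),np.sin(y),0],[np.sin(y),-np.cos(y),0],[0,0,-1]])).as_rotvec()
E
python3 plan.py 560 -250 200 19.24 500 200 200 68; python3 plan.py 471 276 200 68
```

```text
t 0.1 pos [ 214.  -613.2  221.5] F [0.4 0.8 0.2] open 87.3 gf 0.0
curyaw 19.24 shift now-frame [ 446.4 -228.8   21.9] turn 0.0 | shift after turn [ 446.4 -228.9   21.5]
curyaw 19.24 shift now-frame [  91.6 -444.6    0. ] turn -0.851 | shift after turn [ 394.8 -224.2    0. ]
t 0.1 pos [ 214.  -613.2  221.5] F [0.4 0.8 0.2] open 87.3 gf 0.0
curyaw 19.24 shift now-frame [ 535.7 -754.8   22.8] turn -0.851 | shift after turn [920.8 -94.8  21.5]
```

```bash
python3 -m crank '[[[28,-14,1,0,-1],[28,-14,1,0,-1],[28,-14,1,0,-1],[28,-14,1,0,-1],[28,-14,1,0,-1],[28,-14,1,0,-1],[28,-14,1,0,-1],[28,-14,1,0,-1]]]' 50
python3 -m crank '[[[28,-14,1,0,-1],[28,-14,1,0,-1],[28,-14,1,0,-1],[28,-14,1,0,-1],[28,-14,1,0,-1],[28,-14,1,0,-1],[28,-14,1,0,-1],[28,-14,1,0,-1]]]'
python3 -m crank '[[[6,-28,0,0,-1],[6,-28,0,0,-1],[6,-28,0,0,-1],[6,-28,0,0,-1],[6,-28,0,0,-1],[6,-28,0,0,-1],[6,-28,0,0,-1],[6,-28,0,0,-1]]]'
python3 -m crank '[[[6,-28,0,0,-1],[6,-28,0,0,-1],[6,-28,0,0,-1],[6,-28,0,0,-1],[6,-28,0,0,-1],[6,-28,0,0,-1],[6,-28,0,0,-1],[6,-28,0,0,-1]]]'
python3 -m crank '[[[0,0,0,-0.12,-1],[0,0,0,-0.12,-1],[0,0,0,-0.12,-1],[0,0,0,-0.12,-1],[0,0,0,-0.12,-1],[0,0,0,-0.12,-1],[0,0,0,-0.12,-1],[0,0,0,0,-1]]]'
python3 plan.py 471 276 200 68
python3 - <<'E'
from bench import ctrl,get_image
import cv2,numpy as np
s=ctrl.get_state();d=get_image("wrist");np.savez("w1.npz",**d,**{k:s[k] for k in('position','tool_rot')})
cv2.imwrite("pics/w1.png",cv2.resize(d["pixels"][:,:,::-1],(800,600)));print(d['fx'],d['cx'],d['cy'],np.round(d['T_tool_cam'],4).tolist())
E
```

```text
time: 0.77
position: [0.3894, -0.4327, 0.2141]
tool_rot: [-3.097, -0.525, 0.001]
ft_force: [1.1, -0.6, 0.7]
grip_width: 1.001
grip_force: 0.0
time: 1.43
position: [0.5639, -0.2533, 0.206]
tool_rot: [-3.097, -0.525, 0.001]
ft_force: [0.4, -0.6, 0.5]
grip_width: 1.002
grip_force: 0.0
time: 2.1
position: [0.5341, -0.026, 0.2061]
tool_rot: [3.097, 0.525, -0.001]
ft_force: [0.4, 0.3, -0.6]
grip_width: 1.0
grip_force: 0.0
time: 2.77
position: [0.5057, 0.2011, 0.2062]
tool_rot: [3.097, 0.525, -0.001]
ft_force: [0.3, -0.2, 0.3]
grip_width: 1.001
grip_force: 0.0
time: 3.43
position: [0.506, 0.1999, 0.2061]
tool_rot: [-2.611, -1.746, 0.001]
ft_force: [0.5, 0.0, 0.5]
grip_width: 0.998
grip_force: 0.0
t 3.4 pos [506.  199.9 206.1] F [0.5 0.  0.5] open 86.8 gf 0.0
curyaw 67.54 shift now-frame [ 57.  -61.5   6.1] turn -0.008 | shift after turn [ 57.5 -61.    6.1]
279.3661908425056 259.0602399812361 192.4732690073879 [[0.0006, -0.9581, -0.2865, 0.0793], [1.0, 0.0007, -0.0004, 0.0003], [0.0006, -0.2865, 0.9581, -0.1623], [0.0, 0.0, 0.0, 1.0]]
```

View pics/w1.png

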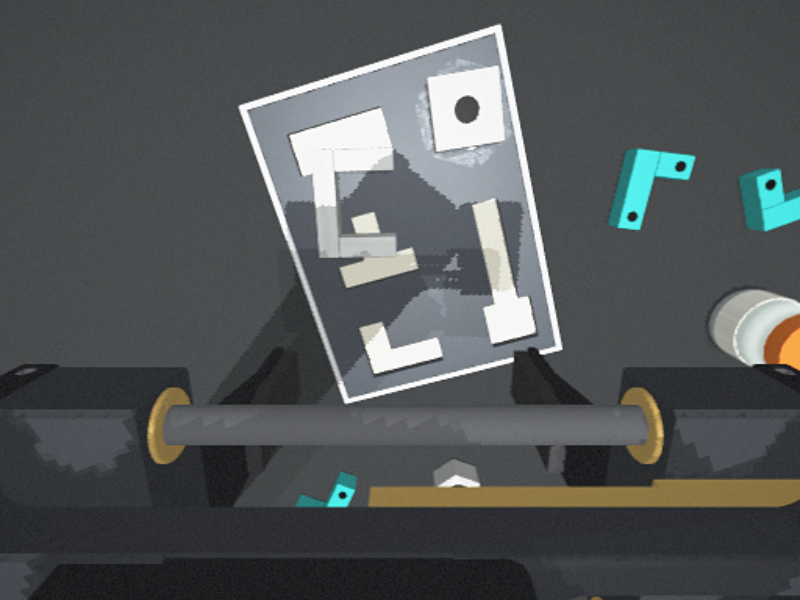

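The wrist view shows the tray corners at (500,26), (561,349), (346,402) and (240,106). The block's corners are about (428,79), (498,67), (504,140) and (436,152), and the yoke's bridge has its left edge running from (314,150) to (320,257).

```bash
cat >> h.py <<'E'
def cavfit(cor): # tray pose from 4 corners: far-left, far-right, near-right, near-left
    w=np.asarray(cor)[:,:2];loc=np.array([[95,125],[95,-125],[-95,-125],[-95,125]])/1000
    c=w.mean(0);H=(loc).T@(w-c);a=np.arctan2(H[0,1]-H[1,0],H[0,0]+H[1,1]);return c,a
def subcorners(pix,uv):
    g=cv2.cvtColor(pix,cv2.COLOR_RGB2GRAY);return cv2.cornerSubPix(g,np.float32(uv).reshape(-1,1,2),(4,4),(-1,-1),(3,30,.01))[:,0]
E
python3 - <<'E'
from h import *
d=dict(np.load('w1.npz'));s=d;T=camT(d,s);k=.64
tc=np.array([(500,26),(561,349),(346,402),(240,106)])*k
w=unproj(d,T,tc,.014);print('tray',np.round(w*1000,1).tolist(),[round(np.linalg.norm(w[i]-w[i-1])*1000,1) for i in range(4)])
c,a=cavfit(w);print(np.round(c*1000,1),np.degrees(a))
for n,pp in(('block',[(428,79),(498,67),(504,140),(436,152)]),('yoke',[(314,150),(320,248),(340,148),(341,235),(393,148)])):
    w=unproj(d,T,np.array(pp)*k,.034);print(n,np.round(w[:,:2]*1000,1).tolist(),np.round(w.mean(0)*1000,1))
im=cv2.resize(d['pixels'][:,:,::-1],None,fx=4,fy=4,interpolation=cv2.INTER_CUBIC)
for n,p in(('yoke',(.4917,.2676,np.radians(-22))),('block',(.5912,.296,np.radians(-15)))):
  for z in(.014,.034):
    for q in pts(n,p,z): cv2.polylines(im,[((proj(d,T,q)+.5)*4).astype(int)],True,(0,0,255) if z>.02 else (255,0,0),1)
cv2.imwrite('pics/w1c.png',im[100:750,600:1400])
E
```

```text
tray [[636.5, 338.2, 14.0], [605.4, 82.2, 14.0], [409.5, 106.5, 14.0], [439.8, 362.6, 14.0]] [np.float64(198.2), np.float64(257.9), np.float64(197.4), np.float64(257.9)]
[522.8 222.4] -6.923773183901737
block [[574.2, 323.0], [621.6, 311.5], [610.2, 265.1], [562.0, 276.1]] [592.  293.9  34. ]
yoke [[480.8, 311.2], [453.8, 244.9], [498.8, 305.2], [473.0, 247.8], [534.2, 290.6]] [488.1 279.9  34. ]
```

View pics/w1c.png

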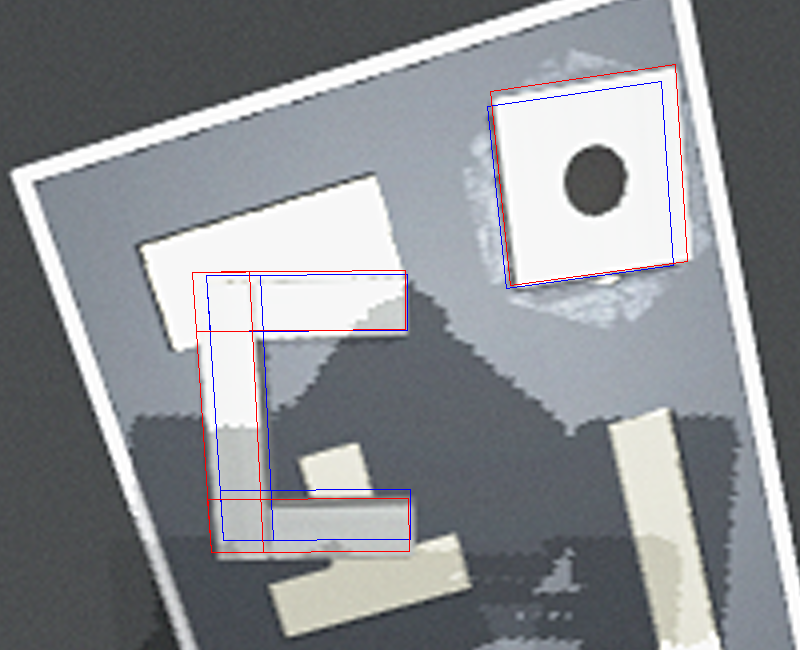

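The fits from the two cameras agree within about 2 mm. Tray centre is (522.8, 222.4) at yaw -6.9°, and the yoke's bridge centre is about (472, 274). I'll grasp the yoke on its bridge now.

```bash
python3 -m crank '[[[18,-20,0,-0.01,-0.3],[19,-20,0,0,-0.3],[19,-20,30,0,-0.3],[0,0,30,0,-0.3],[0,0,30,0,-0.3],[0,0,30,0,-0.3],[0,0,30,0,-0.3],[0,0,30,0,-0.3],[0,0,5,0,-0.3],[0,0,4,0,-0.3]]]' 50
python3 -m crank '[[[0,0,0,0,-0.3],[0,0,0,0,1],[0,0,0,0,1],[0,0,0,0,1],[0,0,0,0,1],[0,0,0,0,1],[0,0,0,0,1],[0,0,0,0,1]]]' 
python3 -m crank '[[[0,0,-15,0,1],[0,0,-25,0,1],[0,0,-30,0,1],[0,0,-30,0,1],[0,0,-30,0,1],[0,0,0,0,1]]]' 
python3 plan.py 540 -20 150 68 559 -425 150 90
```

```text
time: 4.32
position: [0.4708, 0.274, 0.0162]
tool_rot: [-2.606, -1.752, 0.005]
ft_force: [0.7, -0.6, 0.3]
grip_width: 0.651
grip_force: 0.0
time: 4.98
position: [0.4721, 0.2745, 0.0177]
tool_rot: [2.605, 1.755, 0.0]
ft_force: [0.7, -0.6, 0.1]
grip_width: 0.205
grip_force: 0.0
time: 5.48
position: [0.4749, 0.2769, 0.1533]
tool_rot: [2.604, 1.755, 0.015]
ft_force: [1.4, 0.5, -1.0]
grip_width: 0.179
grip_force: 49.9
t 5.5 pos [474.9 276.9 153.3] F [ 1.4  0.5 -1. ] open 15.6 gf 49.90330159664154
curyaw 67.95 shift now-frame [-250.7  171.8    2.8] turn -0.001 | shift after turn [-250.9  171.6    3.3]
curyaw 68.0 shift now-frame [-368.4  169.3    0. ] turn -0.384 | shift after turn [-405.   19.    0.]
```

```bash
python3 -m crank '[[[-25,17,0,0,1],[-25,17,0,0,1],[-25,17,0,0,1],[-25,17,0,0,1],[-25,17,0,0,1],[-25,17,0,0,1],[-25,17,0,0,1],[-25,17,0,0,1],[-25,17,0,0,1],[-25,17,0,0,1]]]' 
python3 -m crank '[[[-26,12,0,0,1],[-26,12,0,0,1],[-26,12,0,0,1],[-26,12,0,0,1],[-26,12,0,0,1],[-26,12,0,0,1],[-26,12,0,0,1]]]' 
python3 -m crank '[[[-26,12,0,0,1],[-26,12,0,0,1],[-26,12,0,0,1],[-26,12,0,0,1],[-26,12,0,0,1],[-26,12,0,0,1],[-26,12,0,0,1]]]' 
python3 -m crank '[[[0,0,0,-0.1,1],[0,0,0,-0.1,1],[0,0,0,-0.1,1],[0,0,0,-0.08,1],[0,0,0,0,1],[0,0,0,0,1]]]' 
python3 plan.py 559 -425 24 90
python3 - <<'E'
from bench import get_image
import cv2,numpy as np
d=get_image("top");np.savez("top1.npz",**d)
cv2.imwrite("pics/t1.png",cv2.resize(d["pixels"][130:270,300:480,::-1],None,fx=4.2,fy=4.2,interpolation=cv2.INTER_CUBIC))
E
```

```text
time: 6.32
position: [0.5351, -0.0225, 0.1466]
tool_rot: [-2.605, -1.755, 0.002]
ft_force: [0.5, 0.1, -1.2]
grip_width: 0.18
grip_force: 49.9
time: 6.9
position: [0.5444, -0.2224, 0.1463]
tool_rot: [-2.604, -1.755, 0.002]
ft_force: [1.1, -0.5, -1.4]
grip_width: 0.176
grip_force: 49.9
time: 7.48
position: [0.5539, -0.4225, 0.1459]
tool_rot: [-2.604, -1.754, 0.002]
ft_force: [-0.3, -0.2, -1.6]
grip_width: 0.179
grip_force: 49.9
time: 7.98
position: [0.5542, -0.4212, 0.1463]
tool_rot: [-2.228, -2.212, 0.0]
ft_force: [-0.2, -0.5, -2.5]
grip_width: 0.177
grip_force: 49.9
t 8.0 pos [ 554.2 -421.2  146.3] F [-0.2 -0.5 -2.5] open 15.4 gf 49.90344285964966
curyaw 89.58 shift now-frame [ -3.9   5.  122.3] turn -0.007 | shift after turn [ -3.8   4.8 122.3]
```

View pics/t1.png

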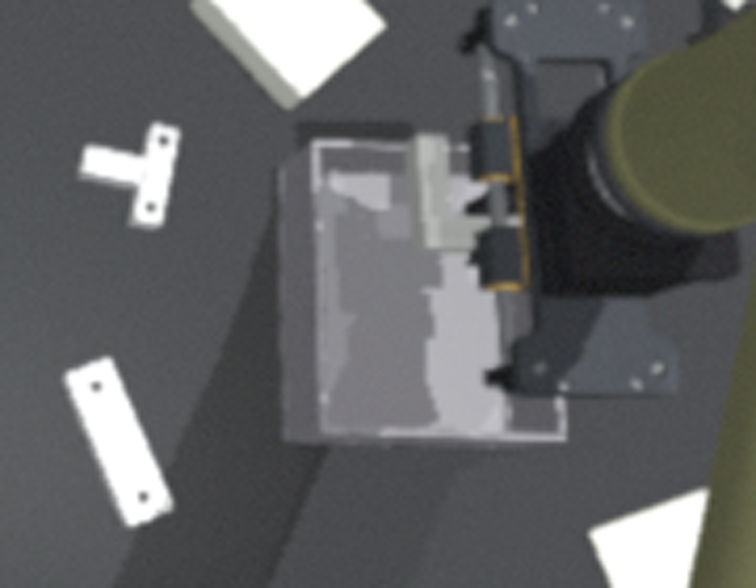

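The yoke is held over the bin. The bin's rim corners in the crop are about (313,142) and (567,438), which puts its centre at (538,-425). I'll lower the yoke, release it, and go for the block.

```bash
python3 -m crank '[[[-2,2,25,0,1],[-2,3,25,0,1],[0,0,25,0,1],[0,0,25,0,1],[0,0,18,0,1],[0,0,0,0,1],[0,0,0,0,0.2],[0,0,0,0,0.2],[0,0,0,0,0.2]]]' 
python3 -m crank '[[[0,0,-20,0,0.2],[0,0,-35,0,0],[0,0,-35,0,-0.5],[0,0,-35,0,-1],[0,0,0,0,-1]]]'
python3 plan.py 550 -20 150 90 592 294 150 76.5
```

```text
time: 8.78
position: [0.5614, -0.4264, 0.0323]
tool_rot: [2.224, 2.212, 0.001]
ft_force: [0.3, 0.4, 0.2]
grip_width: 0.325
grip_force: 0.0
time: 9.2
position: [0.5645, -0.428, 0.1664]
tool_rot: [2.215, 2.203, 0.004]
ft_force: [0.8, -0.8, 1.8]
grip_width: 0.621
grip_force: 0.0
t 9.2 pos [ 564.5 -428.   166.4] F [ 0.8 -0.8  1.8] open 54.0 gf 0.0
curyaw 89.68 shift now-frame [408.1 -17.   11.9] turn -0.006 | shift after turn [408.  -14.5  16.4]
curyaw 90.0 shift now-frame [314.  42.  -0.] turn 0.236 | shift after turn [315.1 -32.5   0. ]
```

```bash
python3 -m crank '[[[29,-1,1,0,-1],[29,-1,1,0,-1],[29,-1,1,0,-1],[29,-1,1,0,-1],[29,-1,1,0,-1],[29,-1,1,0,-1],[29,-1,1,0,-1]]]' 
python3 -m crank '[[[29,-1,1,0,-1],[29,-1,1,0,-1],[29,-1,1,0,-1],[29,-1,1,0,-1],[29,-1,1,0,-1],[29,-1,1,0,-1],[29,-1,1,0,-1]]]' 
python3 -m crank '[[[31,4,0,0,-1],[31,4,0,0,-1],[31,4,0,0,-1],[31,4,0,0,-1],[31,4,0,0,-1],[31,4,0,0,-1],[31,4,0,0,-1],[31,4,0,0,-1],[31,4,0,0,-1],[32,5,0,0,-1]]]'
python3 -m crank '[[[0,0,0,0.12,-1],[0,0,0,0.11,-1],[0,0,0,0,-1],[0,0,0,0,-1]]]'
python3 plan.py 592 294 17 76.5
```

```text
time: 9.78
position: [0.5545, -0.2213, 0.1496]
tool_rot: [2.224, 2.213, 0.001]
ft_force: [0.3, -0.2, 0.4]
grip_width: 0.991
grip_force: 0.0
time: 10.37
position: [0.5486, -0.018, 0.1425]
tool_rot: [2.225, 2.213, 0.003]
ft_force: [0.2, -0.6, 0.7]
grip_width: 0.997
grip_force: 0.0
time: 11.2
position: [0.5913, 0.293, 0.1425]
tool_rot: [2.227, 2.213, 0.004]
ft_force: [-0.1, -0.4, 0.4]
grip_width: 0.999
grip_force: 0.0
time: 11.53
position: [0.5909, 0.2916, 0.1419]
tool_rot: [2.463, 1.948, 0.003]
ft_force: [-0.3, -0.1, 0.2]
grip_width: 1.001
grip_force: 0.0
t 11.5 pos [590.9 291.6 141.9] F [-0.3 -0.1  0.2] open 87.1 gf 0.0
curyaw 76.69 shift now-frame [  2.5   0.2 124.9] turn 0.003 | shift after turn [  2.6   0.5 124.9]
```

Next: grip the block, lift it, and carry it to the bin.

```bash
python3 -m crank '[[[2,0,30,0,-1],[0,0,30,0,-1],[0,0,30,0,-1],[0,0,28,0,-1],[0,0,6,0,-1],[0,0,0,0,1],[0,0,0,0,1],[0,0,0,0,1],[0,0,0,0,1],[0,0,0,0,1]]]' 50
python3 -m crank '[[[0,0,0,0,1],[0,0,0,0,1],[0,0,-20,0,1],[0,0,-30,0,1],[0,0,-30,0,1],[0,0,-30,0,1],[0,0,-20,0,1],[0,0,0,0,1]]]'
python3 plan.py 550 -20 148 76.5 500 -425 148 90
```

```text
time: 12.37
position: [0.5913, 0.2934, 0.0174]
tool_rot: [2.466, 1.946, 0.002]
ft_force: [-0.2, 0.2, -0.0]
grip_width: 0.706
grip_force: 0.0
time: 13.03
position: [0.593, 0.2952, 0.1519]
tool_rot: [2.465, 1.945, 0.013]
ft_force: [1.2, 0.9, -0.5]
grip_width: 0.569
grip_force: 50.0
t 13.0 pos [593.  295.2 151.9] F [ 1.2  0.9 -0.5] open 49.5 gf 49.99842882156372
curyaw 76.55 shift now-frame [-316.6   31.5    2.5] turn 0.001 | shift after turn [-316.5   31.8    3.9]
curyaw 76.5 shift now-frame [-405.5   45.9    0. ] turn -0.236 | shift after turn [-405.  -50.    0.]
```

```bash
python3 -m crank '[[[-31,3,0,0,1],[-31,3,0,0,1],[-31,3,0,0,1],[-32,3,0,0,1],[-32,3,0,0,1],[-32,3,0,0,1],[-32,3,0,0,1],[-32,3,0,0,1],[-32,3,0,0,1],[-32,3,0,0,1]]]'
python3 -m crank '[[[-29,4,0,0,1],[-29,4,0,0,1],[-29,4,0,0,1],[-29,4,0,0,1],[-29,4,0,0,1],[-29,4,0,0,1],[-29,4,0,0,1]]]'
python3 -m crank '[[[-29,4,0,0,1],[-29,4,0,0,1],[-29,4,0,0,1],[-29,4,0,0,1],[-29,4,0,0,1],[-29,4,0,0,1],[-29,4,0,0,1],[0,0,0,-0.12,1],[0,0,0,-0.12,1],[0,0,0,0,1]]]'
python3 plan.py 512 -425 45 90
```

```text
time: 13.87
position: [0.5447, -0.0236, 0.1452]
tool_rot: [-2.466, -1.945, 0.002]
ft_force: [0.8, 0.0, -2.5]
grip_width: 0.571
grip_force: 50.0
time: 14.45
position: [0.5248, -0.227, 0.1451]
tool_rot: [-2.465, -1.945, 0.002]
ft_force: [-0.2, 1.1, -2.0]
grip_width: 0.565
grip_force: 50.0
time: 15.28
position: [0.5049, -0.4299, 0.1444]
tool_rot: [-2.212, -2.227, -0.0]
ft_force: [-0.1, -0.0, -2.3]
grip_width: 0.566
grip_force: 50.0
t 15.3 pos [ 504.9 -429.9  144.4] F [-0.1 -0.  -2.3] open 49.2 gf 49.99633848667145
curyaw 90.4 shift now-frame [ 4.6  7.4 99.4] turn 0.007 | shift after turn [ 4.9  7.1 99.4]
```

```bash
python3 -m crank '[[[2,3,25,0,1],[2,4,25,0,1],[0,0,25,0,1],[0,0,24,0,1],[0,0,0,0,1],[0,0,0,0,0.3],[0,0,0,0,-0.4],[0,0,0,0,-0.4],[0,0,0,0,-0.4]]]' 
python3 -m crank '[[[0,0,-20,0,-0.4],[0,0,-35,0,-0.4],[0,0,-35,0,-0.5],[0,0,-20,0,-1],[0,0,0,0,-1]]]'
python3 plan.py 459 -247 140 21
python3 - <<'E'
from bench import get_image
import cv2,numpy as np
d=get_image("top");np.savez("top2.npz",**d)
from h import *
T=d['T'];im=d['pixels'].astype(int)
sat=im.max(2)-im.min(2);br=im.mean(2)
m=((br>105)&(sat<40)).astype(np.uint8)
cs,_=cv2.findContours(m,cv2.RETR_EXTERNAL,cv2.CHAIN_APPROX_NONE)
fill=np.zeros_like(m)
for c in cs:
    if cv2.contourArea(c)<1200: cv2.drawContours(fill,[c],-1,1,-1)
for n,p0 in dict(angle=(.612,-.024),tee=(.624,-.26),hexnut=(.472,-.02),bar=(.463,-.135),long_bar=(.459,-.248)).items():
    p,q=fit(d,T,n,p0,fill);print(n,np.round(p*[1000,1000,57.2958],1),round(q,3))
cv2.imwrite("pics/t2.png",cv2.resize(d["pixels"][130:270,70:470,::-1],None,fx=2,fy=2,interpolation=cv2.INTER_CUBIC))
E
```

```text
time: 16.03
position: [0.5144, -0.4268, 0.0501]
tool_rot: [2.214, 2.223, 0.0]
ft_force: [-0.5, -0.1, 0.9]
grip_width: 0.673
grip_force: 0.0
time: 16.45
position: [0.5165, -0.428, 0.166]
tool_rot: [2.207, 2.217, 0.001]
ft_force: [0.3, 0.0, 1.0]
grip_width: 0.825
grip_force: 0.0
t 16.4 pos [ 516.5 -428.   166. ] F [0.3 0.  1. ] open 71.8 gf 0.0
curyaw 90.25 shift now-frame [181.5 -56.9  23.9] turn 1.209 | shift after turn [  11.2 -189.6   26. ]
angle [611.2 -23.2 353.2] 0.787
tee [ 623.6 -260.   346.7] 0.835
hexnut [470.5 -19.1  41.6] 0.813
bar [ 463.3 -135.4  -11.1] 0.83
long_bar [ 459.3 -247.1   21.6] 0.885
```

View pics/t2.png

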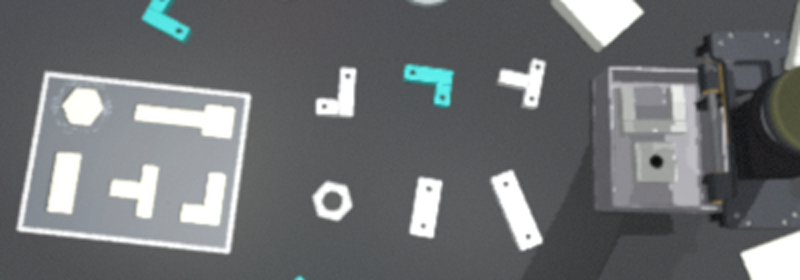

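The yoke (655,105) and block (657,165) are both in the bin and the tray is clear, with all the cavities visible. The long bar is next.

```bash
python3 -m crank '[[[0,0,0,0.12,-0.5],[0,0,0,0.12,-0.5],[0,0,0,0.12,-0.5],[0,0,0,0.12,-0.5],[0,0,0,0.12,-0.5],[0,0,0,0.12,-0.5],[0,0,0,0.12,-0.5],[0,0,0,0.12,-0.5],[0,0,0,0.12,-0.5],[0,0,0,0.12,-0.5]]]'
python3 -m crank '[[[1,-27,0,0,-0.3],[2,-27,0,0,-0.3],[1,-27,0,0,-0.3],[2,-27,0,0,-0.3],[1,-27,0,0,-0.3],[2,-27,0,0,-0.3],[2,-27,0,0,-0.3],[0,0,0,0,-0.3],[0,0,0,0,-0.3]]]'
python3 plan.py 459 -247 5 21.5
```

```text
time: 17.33
position: [0.5126, -0.4255, 0.1569]
tool_rot: [-3.088, -0.577, 0.001]
ft_force: [-0.8, 0.3, -0.6]
grip_width: 0.748
grip_force: 0.0
time: 18.08
position: [0.4536, -0.2446, 0.1575]
tool_rot: [3.085, 0.59, -0.001]
ft_force: [0.5, -0.1, -0.2]
grip_width: 0.653
grip_force: 0.0
t 18.1 pos [ 453.6 -244.6  157.5] F [ 0.5 -0.1 -0.2] open 56.8 gf 0.0
curyaw 21.67 shift now-frame [  4.2   4.2 152.5] turn 0.003 | shift after turn [  4.2   4.2 152.5]
```

```bash
python3 -m crank '[[[2,2,28,0,-0.3],[2,2,28,0,-0.3],[0,0,28,0,-0.3],[0,0,28,0,-0.3],[0,0,28,0,-0.3],[0,0,12,0,-0.3],[0,0,0,0,1],[0,0,0,0,1],[0,0,0,0,1],[0,0,0,0,1]]]' 50
python3 -m crank '[[[0,0,0,0,1],[0,0,0,0,1],[0,0,-20,0,1],[0,0,-30,0,1],[0,0,-30,0,1],[0,0,-30,0,1],[0,0,-30,0,1],[0,0,0,0,1],[0,0,0,0,1]]]'
python3 plan.py 538 -425 145 0 538 -425 36 0
```

```text
time: 18.92
position: [0.4602, -0.249, 0.0072]
tool_rot: [3.084, 0.586, 0.003]
ft_force: [-0.7, -0.7, 0.2]
grip_width: 0.431
grip_force: 0.0
time: 19.67
position: [0.4602, -0.2489, 0.1477]
tool_rot: [3.083, 0.586, 0.005]
ft_force: [0.3, 1.1, -3.6]
grip_width: 0.319
grip_force: 50.0
t 19.7 pos [ 460.2 -248.9  147.7] F [ 0.3  1.1 -3.6] open 27.7 gf 49.99612033367157
curyaw 21.53 shift now-frame [  7.8 192.4   3.4] turn 0.376 | shift after turn [ 77.8 176.1   2.7]
curyaw 0.0 shift now-frame [  0.  -0. 109.] turn -0.0 | shift after turn [  0.   0. 109.]
```

```bash
python3 -m crank '[[[1,27,0,0,1],[1,27,0,0,1],[1,27,0,0,1],[1,27,0,0,1],[1,28,0,0,1],[1,28,0,0,1],[2,28,0,0,1],[0,0,0,0.12,1],[0,0,0,0.12,1],[0,0,0,0.12,1]]]'
python3 -m crank '[[[0,0,0,0.02,1],[0,0,0,0,1]]]'
python3 plan.py 538 -425 36 0
```

```text
time: 20.5
position: [0.5357, -0.4235, 0.1422]
tool_rot: [-3.138, -0.014, 0.006]
ft_force: [-0.0, 0.5, -1.5]
grip_width: 0.32
grip_force: 50.0
time: 20.67
position: [0.5361, -0.4231, 0.1435]
tool_rot: [-3.14, 0.003, 0.004]
ft_force: [0.2, 0.8, -0.9]
grip_width: 0.314
grip_force: 50.0
t 20.7 pos [ 536.1 -423.1  143.5] F [ 0.2  0.8 -0.9] open 27.3 gf 49.9967497587204
curyaw -0.11 shift now-frame [  2.2   2.1 107.5] turn -0.002 | shift after turn [  1.9   1.9 107.5]
```

```bash
python3 -m crank '[[[2,2,25,0,1],[0,0,25,0,1],[0,0,25,0,1],[0,0,22,0,1],[0,0,9,0,1],[0,0,0,0,1],[0,0,0,0,0.2],[0,0,0,0,0.2],[0,0,0,0,0]]]' 
python3 -m crank '[[[0,0,-20,0,0],[0,0,-35,0,0],[0,0,-35,0,0],[0,0,-30,0,0],[0,0,0,0,0]]]'
python3 plan.py 610 -325 160 0 610 -325 160 77
```

```text
time: 21.42
position: [0.5404, -0.4269, 0.0421]
tool_rot: [3.139, -0.006, 0.005]
ft_force: [0.6, 0.2, 0.6]
grip_width: 0.412
grip_force: 0.0
time: 21.83
position: [0.5431, -0.4287, 0.1702]
tool_rot: [3.132, -0.006, 0.02]
ft_force: [0.8, -1.1, 1.4]
grip_width: 0.498
grip_force: 0.0
t 21.8 pos [ 543.1 -428.7  170.2] F [ 0.8 -1.1  1.4] open 43.4 gf 0.0
curyaw -0.22 shift now-frame [  66.3 -104.1   10.1] turn -0.004 | shift after turn [  66.9 -103.7   10.2]
curyaw 0.0 shift now-frame [0. 0. 0.] turn -1.344 | shift after turn [0. 0. 0.]
```

```bash
python3 -m crank '[[[17,-26,0,0,-0.2],[17,-26,0,0,-0.2],[17,-26,0,0,-0.2],[17,-26,0,0,-0.2],[0,0,0,-0.12,-0.2],[0,0,0,-0.12,-0.2],[0,0,0,-0.12,-0.2],[0,0,0,-0.12,-0.2],[0,0,0,-0.12,-0.2],[0,0,0,-0.12,-0.2]]]' 
python3 -m crank '[[[0,0,0,-0.12,-0.2],[0,0,0,-0.12,-0.2],[0,0,0,-0.12,-0.2],[0,0,0,-0.12,-0.2],[0,0,0,-0.12,-0.2],[0,0,0,-0.02,-0.2],[0,0,0,0,-0.2],[0,0,0,0,-0.2]]]'
cat > look.py <<'E'
# look.py name part x y yaw(mm,deg) [z0]: wrist picture, saved; fit of the part
import sys;from h import *;from bench import ctrl,get_image
def shot(n):
    s=ctrl.get_state();d=get_image('wrist');d.update(position=s['position'],tool_rot=s['tool_rot']);np.savez(n+'.npz',**d);return d,camT(d,s)
if __name__=='__main__':
    n,part=sys.argv[1:3];x,y,yaw=map(float,sys.argv[3:6]);d,T=shot(n)
    im=d['pixels'].astype(int);sat=im.max(2)-im.min(2);br=im.mean(2)
    uv=proj(d,T,[[x/1000,y/1000,.02]])[0]
    m=((br>130)&(sat<45)).astype(np.uint8);m=cv2.morphologyEx(m,cv2.MORPH_CLOSE,np.ones((3,3),np.uint8))
    cs,_=cv2.findContours(m,cv2.RETR_EXTERNAL,cv2.CHAIN_APPROX_NONE);f=np.zeros_like(m)
    c=max([c for c in cs if cv2.contourArea(c)>200],key=lambda c:cv2.pointPolygonTest(c,tuple(map(float,uv)),True));cv2.drawContours(f,[c],-1,1,-1)
    p,q=fit(d,T,part,(x/1000,y/1000),f,pad=90,k=2,yaws=[np.radians(yaw)])
    print(part,np.round(p*[1000,1000,57.2958],1),'iou',round(q,3),'px',np.round(uv),'area',cv2.contourArea(c),'meanbr',br[f>0].mean().round())
    o=cv2.resize(d['pixels'][:,:,::-1],None,fx=1.5,fy=1.5)
    for z in(0,P[part][1]/1000):
        for g in pts(part,p,z): cv2.polylines(o,[((proj(d,T,g)+.5)*1.5).astype(int)],True,(0,0,255),1)
    cv2.imwrite(f'pics/{n}.png',o)
E
python3 look.py w2 tee 624 -260 -13.3; python3 plan.py 624 -260 10 77
```

```text
time: 22.67
position: [0.6081, -0.3225, 0.1613]
tool_rot: [2.937, 1.109, 0.003]
ft_force: [0.3, -0.2, -0.8]
grip_width: 0.602
grip_force: 0.0
time: 23.33
position: [0.6077, -0.3224, 0.1604]
tool_rot: [2.468, 1.941, 0.001]
ft_force: [0.3, -0.2, -0.0]
grip_width: 0.6
grip_force: 0.0
tee [ 621.2 -259.1  -13.7] iou 0.957 px [260. 124.] area 1330.0 meanbr 205.0
t 23.4 pos [ 607.6 -322.3  160.2] F [ 0.2  0.4 -1. ] open 52.4 gf 0.0
curyaw 76.4 shift now-frame [ 64.5   1.2 150.2] turn -0.011 | shift after turn [ 64.4   2.  150.2]
```

View pics/w2.png

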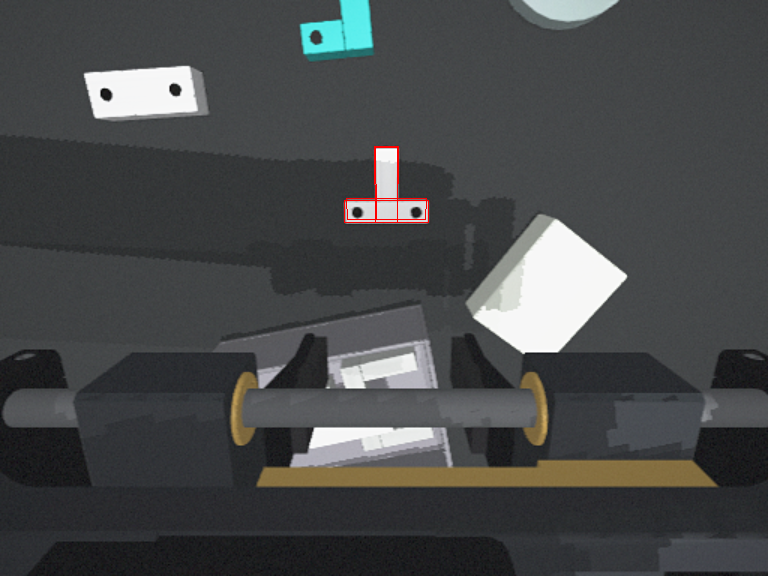

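The overlay fits the tee well at (385,190): origin (621.2,-259.1), yaw -13.7°. It is white aluminium, so it is the part meant. Grasping it on the stem.

```bash
python3 -m crank '[[[22,0,0,0,-0.2],[22,1,0,0,-0.2],[23,0,30,0,-0.2],[0,0,30,0,-0.2],[0,0,30,0,-0.2],[0,0,30,0,-0.2],[0,0,20,0,-0.2],[0,0,10,0,-0.2],[0,0,0,0,-0.2]]]' 55
python3 plan.py 621.9 -256.2 9.5 76.3
```

```text
time: 24.13
position: [0.6221, -0.2566, 0.0068]
tool_rot: [-2.464, -1.942, 0.004]
ft_force: [-0.2, 0.4, 0.2]
grip_width: 0.601
grip_force: 0.0
t 24.1 pos [ 622.1 -256.6    6.8] F [-0.2  0.4  0.2] open 52.3 gf 0.0
curyaw 76.48 shift now-frame [ 0.3 -0.3 -2.7] turn 0.003 | shift after turn [ 0.3 -0.3 -2.7]
```

```bash
python3 -m crank '[[[0,0,-2,0,1],[0,0,0,0,1],[0,0,0,0,1],[0,0,0,0,1],[0,0,0,0,1],[0,0,0,0,1],[0,0,0,0,1],[0,0,0,0,1]]]' 55
python3 plan.py 622 -256 10 76.3
python3 -m crank '[[[0,0,-15,0,1],[0,0,-30,0,1],[0,0,-30,0,1],[0,0,-30,0,1],[0,0,-30,0,1],[0,0,0,0,1],[0,0,0,0,1]]]'
python3 plan.py 560 -50 145 76.3 560 120 145 76.3 535 130 145 83
```

```text
time: 24.8
position: [0.6239, -0.2573, 0.012]
tool_rot: [2.466, 1.945, -0.0]
ft_force: [-1.2, -0.9, 2.5]
grip_width: 0.175
grip_force: 55.0
t 24.8 pos [ 623.9 -257.3   12. ] F [-1.2 -0.9  2.5] open 15.2 gf 54.956570863723755
curyaw 76.53 shift now-frame [ 0.9 -2.1  2. ] turn 0.004 | shift after turn [ 0.9 -2.1  2. ]
time: 25.38
position: [0.6255, -0.2575, 0.1499]
tool_rot: [2.463, 1.943, 0.004]
ft_force: [-0.2, -0.0, -1.5]
grip_width: 0.172
grip_force: 55.0
t 25.4 pos [ 625.5 -257.5  149.9] F [-0.2 -0.  -1.5] open 15.0 gf 54.955129623413086
curyaw 76.54 shift now-frame [ 186.6 -112.1    4.2] turn 0.004 | shift after turn [ 186.1 -112.8    4.9]
curyaw 76.3 shift now-frame [165.2 -40.3  -0. ] turn -0.0 | shift after turn [165.2 -40.3   0. ]
curyaw 76.3 shift now-frame [  3.8 -26.7  -0. ] turn -0.117 | shift after turn [  6.9 -26.    0. ]
```

```bash
python3 -m crank '[[[25,-14,0,0,1],[25,-14,0,0,1],[25,-14,0,0,1],[25,-14,0,0,1],[25,-14,0,0,1],[25,-14,0,0,1],[25,-14,0,0,1]]]'
python3 -m crank '[[[25,-14,0,0,1],[25,-14,0,0,1],[25,-15,0,0,1],[25,-15,0,0,1],[25,-15,0,0,1],[25,-15,0,0,1],[0,0,0,-0.11,1],[0,0,0,0,1],[0,0,0,0,1]]]'
python3 - <<'E'
from look import *
d,T=shot('w3');cv2.imwrite('pics/w3.png',cv2.resize(d['pixels'][:,:,::-1],(800,600),interpolation=cv2.INTER_CUBIC));print(d['position'],d['tool_rot'])
E
```

```text
time: 25.97
position: [0.5676, -0.0629, 0.1451]
tool_rot: [-2.465, -1.945, 0.003]
ft_force: [0.8, 0.8, -0.9]
grip_width: 0.176
grip_force: 55.0
time: 26.72
position: [0.5181, 0.1014, 0.1456]
tool_rot: [-2.358, -2.075, 0.003]
ft_force: [-0.3, -0.3, -0.0]
grip_width: 0.173
grip_force: 55.0
[0.51810327 0.10142147 0.14558121] [-2.35811303 -2.07515088  0.00289772]
```

View pics/w3.png

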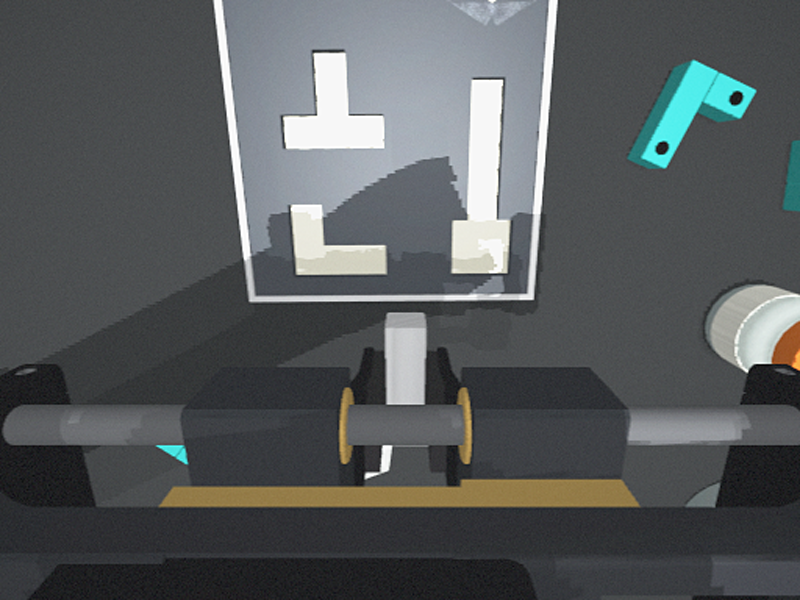

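The view shows the tee cavity at (333,100), the angle cavity at (340,240), the spanner cavity at (487,175), and the held tee's stem end at (405,315). I'll fit the cavities.

```bash
cat >> h.py <<'E'
def grow(name):
    o=[]
    for q in P[name][0]:
        q=np.array(q,float)
        o.append(q*46/42 if name=='hexnut' else q+2*np.sign(q-q.mean(0)))
    return o
def cavsil(d,T,name,p,win,k):
    x0,y0,w,h=win;c,s=np.cos(p[2]),np.sin(p[2]);M=np.array([[c,-s],[s,c]]);r=np.ones((h*k,w*k),np.uint8)
    for z in(.006,.014):
        m=np.zeros_like(r)
        for q in grow(name):
            a=proj(d,T,np.c_[q/1000@M.T+p[:2],np.full(len(q),z)]);cv2.fillPoly(m,[((a-[x0,y0]+.5)*k*16).astype(np.int32)],1,shift=4)
        r&=m
    return r
def cavfit2(d,T,name,uv,yaw,thr=175,pad=45,k=4):
    p0=unproj(d,T,[uv],.01)[0];a=np.array(uv).astype(int);x0,y0=np.maximum(a-pad,0);win=(x0,y0,min(2*pad,512-x0),min(2*pad,384-y0))
    im=d['pixels'][y0:y0+win[3],x0:x0+win[2]].astype(np.float32).mean(2)
    g=(cv2.resize(im,None,fx=k,fy=k,interpolation=cv2.INTER_LINEAR)>thr).astype(np.uint8)
    n,l=cv2.connectedComponents(g);cy,cx=((a-[x0,y0])*k)[::-1]
    s0=cavsil(d,T,name,[p0[0],p0[1],yaw],win,k);b=np.bincount(l[(s0>0)&(g>0)]).argmax();g=(l==b).astype(np.uint8)
    f=lambda q:1-(lambda m:(m&g).sum()/max(1,(m|g).sum()))(cavsil(d,T,name,[q[0]/1000,q[1]/1000,q[2]/50],win,k))
    x=np.array([p0[0]*1000,p0[1]*1000,yaw*50]);S=np.vstack([x,x+[5,0,0],x+[0,5,0],x+[0,0,3]])
    o=minimize(f,x,method='Nelder-Mead',options=dict(initial_simplex=S,xatol=.02,fatol=1e-5,maxiter=250))
    return np.array([o.x[0],o.x[1],np.degrees(o.x[2]/50)]),1-o.fun
E
python3 - <<'E'
from h import *
y=np.radians(-6.9)
d=dict(np.load('w3.npz'));T=camT(d,d)
for n,uv,th in(('tee',(333,105),185),('angle',(340,245),170)): print(n,*cavfit2(d,T,n,np.array(uv)*.64,y,th))
d=dict(np.load('top2.npz'));T=d['T']
for n,uv in(('tee',(135,190)),('angle',(205,200)),('bar',(65,183)),('hexnut',(82,106))): print('top',n,*cavfit2(d,T,n,np.array(uv)/2+[70,130],y,185,pad=16))
d=dict(np.load('w1.npz'));T=camT(d,d);print('w1 angle',*cavfit2(d,T,'angle',np.array((395,352))*.64,y,185))
# held tee stem from w3: end-edge corners at z of part top
d=dict(np.load('w3.npz'));T=camT(d,d)
w=unproj(d,T,np.array([(387,314),(425,314),(385,405),(427,405)])*.64,d['position'][2]+.008)
M=R.from_rotvec(d['tool_rot']).as_matrix();print(np.round((w-d['position'])@M*1000,1))
E
```

```text
tee [487.90391656 226.99423851  -6.87659343] 0.9715291289916447
angle [477.26847487 140.66231014  -7.6494152 ] 0.9684275851369172
top tee [488.12533686 227.81059564  -6.89096018] 0.8793961228341053
top angle [478.07420356 141.40002644  -8.42875983] 0.8652224243426493
top bar [498.80015089 312.60905595  -7.37926072] 0.9367350182800827
top hexnut [594.60693754 294.25684034  -8.67280486] 0.9274124679760888
w1 angle [477.56227247 140.79016256  -6.56051239] 0.9544761489871487
[[ 28.   -6.3  -8. ]
 [ 28.    7.8  -8. ]
 [-10.2  -7.5  -8. ]
 [-10.1   9.2  -8. ]]
```

The cavity fits agree between cameras within 1 mm. I'll take the tee to the point above its cavity.

```bash
python3 plan.py 488 229.3 60 83.1
```

```text
t 26.8 pos [518.5 100.8 145.7] F [-0.3  0.4  0.1] open 15.1 gf 54.9549400806427
curyaw 82.61 shift now-frame [123.6 -46.6  85.7] turn -0.009 | shift after turn [124.  -45.7  85.7]
```

```bash
python3 -m crank '[[[25,-9,0,-0.01,1],[25,-9,0,0,1],[25,-9,0,0,1],[25,-9,20,0,1],[24,-10,30,0,1],[0,0,30,0,1],[0,0,6,0,1],[0,0,0,0,1],[0,0,0,0,1],[0,0,0,0,1]]]'
python3 -m crank '[[[0,0,0,0,1],[0,0,0,0,1]]]'
python3 plan.py 488 229.3 30 83.1
python3 - <<'E'
from look import *
d,T=shot('w4');g=get_image('top');np.savez('top3.npz',**g)
a=cv2.resize(d['pixels'][120:330,110:400,::-1],(800,580),interpolation=cv2.INTER_CUBIC);cv2.imwrite('pics/w4.png',a)
E
```

```text
time: 27.6
position: [0.4895, 0.2297, 0.0621]
tool_rot: [2.348, 2.085, 0.003]
ft_force: [0.5, 0.7, -0.5]
grip_width: 0.173
grip_force: 55.0
time: 27.77
position: [0.4889, 0.2303, 0.062]
tool_rot: [2.346, 2.087, 0.003]
ft_force: [0.4, -0.5, -0.5]
grip_width: 0.175
grip_force: 55.0
t 27.8 pos [488.9 230.3  62. ] F [ 0.4 -0.5 -0.5] open 15.2 gf 54.955326318740845
curyaw 83.31 shift now-frame [-1.1 -0.9 32. ] turn 0.004 | shift after turn [-1.1 -0.8 32. ]
```

View pics/w4.png

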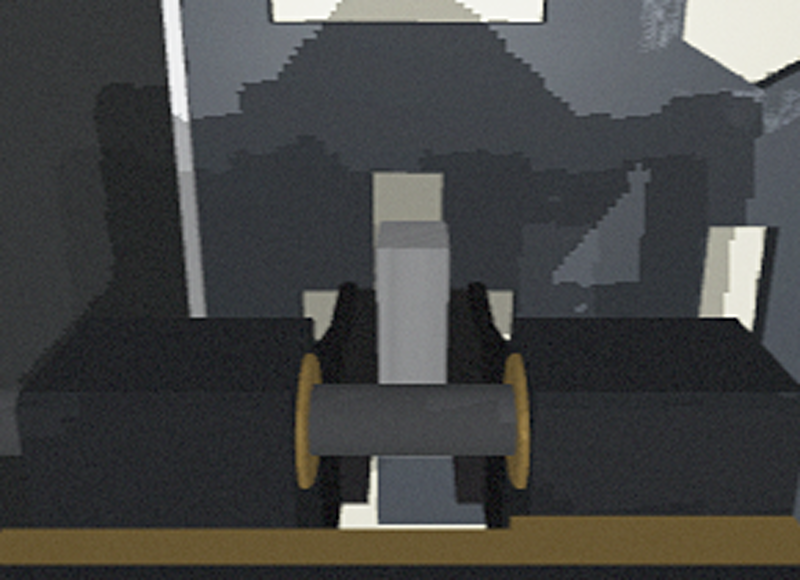

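Run:
```python
from h import *
d=dict(np.load('w4.npz'));T=camT(d,d);M=R.from_rotvec(d['tool_rot']).as_matrix()
f=lambda uv,z:np.round((unproj(d,T,np.array(uv)/2.7586+[110,120],z)-d['position'])@M*1000,1)
z=d['position'][2]
print('stem bottom',f([(378,222),(448,222)],z-.012),'stem top',f([(378,248),(448,248)],z+.008),'cav end opening',f([(373,172),(443,172)],.014),'crossbar ends',f([(303,290),(514,290)],.014))
```

```text
stem bottom [[21.6 -7.6 12. ]
 [21.6  9.1 12. ]] stem top [[22.4 -6.7 -8. ]
 [22.4  8.2 -8. ]] cav end opening [[ 24.6 -10.5  48. ]
 [ 24.6   9.3  48. ]] crossbar ends [[-11.4 -31.6  47.9]
 [-11.4  30.7  48. ]]
```

```bash
python3 -m crank '[[[0,-1,15,0,1],[0,0,12,0,1],[0,0,6,0,1],[0,0,0,0,1],[0,0,0,0,1],[0,0,3,0,1],[0,0,2,0,1],[0,0,0,0,1],[0,0,0,0,1]]]'
python3 plan.py 488 229.3 18 83.1
```

```text
time: 28.62
position: [0.4865, 0.2308, 0.0226]
tool_rot: [2.345, 2.09, -0.0]
ft_force: [0.2, -0.6, -0.6]
grip_width: 0.177
grip_force: 55.0
t 28.6 pos [486.5 230.8  22.6] F [ 0.2 -0.6 -0.6] open 15.4 gf 54.95527267456055
curyaw 83.42 shift now-frame [-1.3  1.7  4.6] turn 0.006 | shift after turn [-1.3  1.7  4.6]
```

It's in the cavity with no contact force. Lowering it the rest of the way and releasing.

```bash
python3 -m crank '[[[0,0,2,0,1],[0,0,2,0,1],[0,0,0,0,1],[0,0,0,0,1]]]'
python3 -m crank '[[[0,0,0,0,0.4],[0,0,0,0,0.4],[0,0,0,0,0.4],[0,0,0,0,0.4]]]'
python3 -m crank '[[[0,0,-15,0,0.4],[0,0,-30,0,0.2],[0,0,-30,0,0],[0,0,-30,0,0],[0,0,-20,0,0],[-25,0,0,0,0],[-25,0,0,0,0],[0,0,0,0,0],[0,0,0,0,0]]]'
python3 - <<'E'
from look import *
d,T=shot('w5');cv2.imwrite('pics/w5.png',cv2.resize(d['pixels'][:330,:,::-1],(800,516),interpolation=cv2.INTER_CUBIC))
o=[]
p,q=None,None
im=d['pixels'].astype(int);y=np.radians(-6.9)
for n,uv in(('bar',(.4988,.3126)),('hexnut',(.5946,.2943))):
    a=proj(d,T,[[*uv,.01]])[0];print(n,a)
    try: print(*cavfit2(d,T,n,a,y,185,pad=60))
    except Exception as e: print(e)
E
python3 plan.py 612 -80 150 -5
```

```text
time: 28.95
position: [0.4864, 0.2307, 0.0183]
tool_rot: [-2.345, -2.09, 0.001]
ft_force: [-0.1, -0.1, -0.7]
grip_width: 0.174
grip_force: 55.0
time: 29.28
position: [0.4867, 0.2309, 0.0187]
tool_rot: [2.345, 2.09, 0.0]
ft_force: [0.0, 0.8, -0.2]
grip_width: 0.29
grip_force: 0.0
time: 30.03
position: [0.4811, 0.1795, 0.1437]
tool_rot: [2.348, 2.086, -0.0]
ft_force: [-0.3, 0.9, 0.8]
grip_width: 0.497
grip_force: 0.0
bar [260.7314203   48.84712388]
[497.21399616 312.04032832  -6.71923397] 0.9908971493097966
hexnut [361.49942117  56.79728733]
[592.67125282 293.91126806  -6.32652987] 0.978283964504437
t 30.1 pos [480.9 180.9 143.7] F [-0.5  0.6  0.2] open 43.0 gf 0.0
curyaw 83.35 shift now-frame [-243.9  160.5   -6.2] turn 1.542 | shift after turn [153.3 248.5  -6.3]
```

View pics/w5.png

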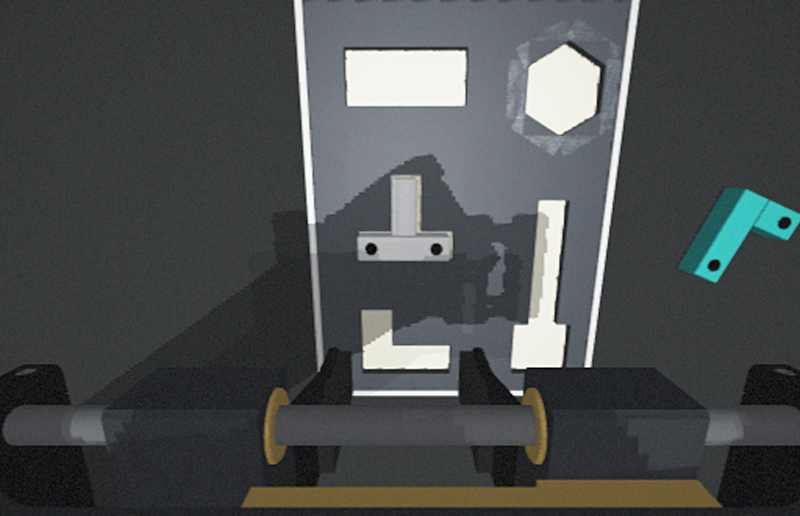

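The tee sits flat in its cavity at (405,235). The other cavities are clear. Bar is at (497,312) and hexnut at (593,294). The nut is next.

```bash
python3 -m crank '[[[-27,0,0,0,-0.2],[-27,0,0,0,-0.2],[-27,1,0,0,-0.4],[-27,1,0,0,-0.4],[-27,1,0,0,-0.4],[-27,1,0,0,-0.4],[-27,1,0,0,-0.4],[-27,0,0,0,-0.4],[-26,0,0,0,-0.4],[-26,0,0,0,-0.4]]]'
python3 -m crank '[[[0,0,0,0.11,-0.6],[0,0,0,0,-0.6],[0,0,0,0,-0.6],[0,0,0,0,-0.6]]]'
python3 look.py w6 hexnut 471 -19 -14; python3 plan.py 471 -19 12 77
```

```text
time: 30.92
position: [0.4553, -0.0857, 0.1435]
tool_rot: [-2.343, -2.093, -0.001]
ft_force: [-0.1, 0.2, 0.2]
grip_width: 0.699
grip_force: 0.0
time: 31.25
position: [0.4554, -0.084, 0.1435]
tool_rot: [-2.451, -1.964, -0.001]
ft_force: [0.7, -0.7, -1.1]
grip_width: 0.792
grip_force: 0.0
hexnut [496.   34.8 -66.5] iou 0.118 px [260. 122.] area 62018.0 meanbr 144.0
t 31.3 pos [455.4 -84.1 143.5] F [ 0.6  0.6 -0.1] open 69.5 gf 0.0
curyaw 77.38 shift now-frame [ 66.9   1.  131.5] turn 0.007 | shift after turn [ 66.9   0.6 131.5]
```

Run:
```python
from h import *
d=dict(np.load('w6.npz'));T=camT(d,d)
im=d['pixels'].astype(int);br=im.mean(2)
print(br[60:190:13,190:330:14].round().astype(int))
```

```text
[[129 132 132 132 129 134 129 134 130 132]
 [131 132 135 130 137 132 134 130 134 133]
 [133 130 133 132 132 133 135 133 132 131]
 [132 133 137 130 133 250 137 132 134 130]
 [134 134 133 122 247  70 247 105 134 136]
 [101 103 102 103 244  71 248 102 137 133]
 [104 101 105 100 247 255 249 101 105 102]
 [102 103 103 104  99 103 103 101 103 101]
 [ 96  95 102 105 101 102 103  94  92  93]
 [ 92  91  93  93  92  92  94  90  91  89]]
```

Auto-exposure raised the background brightness, so I'll use a threshold relative to the local background.

```bash
sed -i "s/m=((br>130)&(sat<45))/u,v=uv.astype(int);loc=br[max(v-70,0):v+70,max(u-70,0):u+70];thr=.5*(np.percentile(loc,99)+np.median(loc))-15;m=((br>thr)\&(sat<45))/; s/d,T=shot(n)/d,T=shot(n) if len(sys.argv)<7 else (lambda d:(d,camT(d,d)))(dict(np.load(n+'.npz')))/" look.py
python3 look.py w6 hexnut 471 -19 -14 old;python3 look.py w6 hexnut 471 -19 -20 old
```

```text
hexnut [469.7 -19.6 -14.1] iou 0.977 px [260. 122.] area 1631.5 meanbr 191.0
hexnut [469.9 -19.8 -14.4] iou 0.978 px [260. 122.] area 1631.5 meanbr 191.0
```

```bash
python3 -m crank '[[[22,0,0,0.03,-0.6],[22,-1,0,0,-0.6],[22,0,30,0,-0.6],[0,0,30,0,-0.6],[0,0,30,0,-0.6],[0,0,30,0,-0.6],[0,0,12,0,-0.6],[0,0,0,0,-0.6],[0,0,0,0,-0.6],[0,0,0,0,-0.6]]]' 55
python3 plan.py 469.8 -19.7 10 75.8
python3 -m crank '[[[0,0,0,0,1],[0,0,0,0,1],[0,0,0,0,1],[0,0,0,0,1],[0,0,0,0,1],[0,0,0,0,1],[0,0,0,0,1],[0,0,0,0,1]]]'
python3 plan.py 469.8 -19.7 10 75.8
python3 -m crank '[[[0,0,-15,0,1],[0,0,-30,0,1],[0,0,-30,0,1],[0,0,-30,0,1],[0,0,-30,0,1],[0,0,0,0,1],[0,0,0,0,1]]]'
python3 plan.py 580 190 145 83.2
```

```text
time: 32.13
position: [0.4716, -0.0212, 0.0132]
tool_rot: [2.484, 1.921, 0.003]
ft_force: [0.3, -0.6, 0.2]
grip_width: 0.805
grip_force: 0.0
t 32.1 pos [471.6 -21.2  13.2] F [ 0.3 -0.6  0.2] open 70.0 gf 0.0
curyaw 75.43 shift now-frame [ 1.  -2.1  3.2] turn -0.006 | shift after turn [ 1.  -2.1  3.2]
time: 32.8
position: [0.4701, -0.0215, 0.0118]
tool_rot: [2.486, 1.921, -0.0]
ft_force: [-0.7, -0.5, 3.6]
grip_width: 0.473
grip_force: 55.0
t 32.8 pos [470.1 -21.5  11.8] F [-0.7 -0.5  3.6] open 41.2 gf 55.001617670059204
curyaw 75.39 shift now-frame [ 1.7 -0.8  1.8] turn -0.007 | shift after turn [ 1.7 -0.8  1.8]
time: 33.38
position: [0.4711, -0.0216, 0.1478]
tool_rot: [2.484, 1.919, 0.003]
ft_force: [-0.6, -0.6, -1.2]
grip_width: 0.473
grip_force: 55.0
t 33.4 pos [471.1 -21.6 147.8] F [-0.6 -0.6 -1.2] open 41.1 gf 54.99946117401123
curyaw 75.38 shift now-frame [232.3  52.    2.9] turn -0.136 | shift after turn [223.   83.1   2.8]
```

```bash
python3 -m crank '[[[0,0,0,-0.07,1],[0,0,0,-0.07,1],[27,7,0,0,1],[27,7,0,0,1],[27,7,0,0,1],[27,7,0,0,1],[27,7,0,0,1],[27,7,0,0,1]]]'
python3 -m crank '[[[27,7,0,0,1],[27,7,0,0,1],[27,7,0,0,1],[27,7,0,0,1],[27,7,0,0,1],[27,6,0,0,1],[0,0,30,0,1],[0,0,30,0,1],[0,0,20,0,1]]]'
python3 -m crank '[[[0,0,0,0,1],[0,0,0,0,1],[0,0,0,0,1],[0,0,0,0,1]]]'
python3 plan.py 591.8 292.2 60 83.2
python3 - <<'E'
from look import *
d,T=shot('w7');print(np.round(proj(d,T,[[.5927,.2939,.014]])[0]))
M=R.from_rotvec(d['tool_rot']).as_matrix()
cv2.imwrite('pics/w7.png',cv2.resize(d['pixels'][100:330,110:400,::-1],(800,634),interpolation=cv2.INTER_CUBIC)[:600])
for r in range(90,250,5):
    row=d['pixels'][r,180:340].mean(1);b=np.where(np.abs(np.diff(row))>25)[0]+180;print(r,b.tolist()[:14])
E
```

```text
time: 34.05
position: [0.5293, 0.1356, 0.1441]
tool_rot: [-2.344, -2.089, 0.005]
ft_force: [-0.7, 0.3, -1.4]
grip_width: 0.477
grip_force: 55.0
time: 34.8
position: [0.5868, 0.2906, 0.061]
tool_rot: [-2.341, -2.091, 0.01]
ft_force: [0.3, -0.9, -2.4]
grip_width: 0.478
grip_force: 55.0
time: 35.13
position: [0.5905, 0.2916, 0.068]
tool_rot: [2.345, 2.09, 0.004]
ft_force: [-0.1, 0.3, -1.4]
grip_width: 0.481
grip_force: 55.0
t 35.1 pos [590.5 291.6  68. ] F [-0.1  0.3 -1.4] open 41.8 gf 54.999436140060425
curyaw 83.41 shift now-frame [0.7 1.2 8.1] turn 0.004 | shift after turn [0.7 1.2 8. ]
[261. 207.]
90 []
95 []
100 []
105 []
110 []
115 []
120 []
125 [229]
130 []
135 []
140 []
145 [310]
150 [310]
155 [192, 193, 303, 304, 310]
160 [185, 186, 190, 191, 303, 309, 310]
165 [303, 309, 310]
170 [302, 303, 309]
175 [302, 303, 308, 309]
180 [185, 186, 252, 253, 269, 302, 303, 308, 309]
185 [186, 187, 243, 244, 245, 278, 279, 302, 308]
190 [187, 234, 235, 236, 286, 287, 301, 302, 307, 308]
195 [187, 188, 233, 234, 288, 289, 301, 302, 307, 308]
200 [187, 188, 233, 250, 267, 288, 289, 301, 302, 307]
205 [188, 233, 234, 241, 288, 301, 307, 335]
210 [188, 189, 231, 285, 288, 300, 301, 306, 307]
215 [225, 226, 290, 291, 300, 301, 306, 307]
220 [224, 225, 292, 300, 301, 306, 307]
225 [210, 222, 223, 293, 294]
230 [208, 222, 223, 244, 245, 246, 271, 272, 294, 295]
235 [206, 223, 224, 239, 240, 241, 276, 277, 278, 293, 294, 295, 311, 333]
240 [185, 202, 203, 223, 224, 237, 238, 278, 279, 280, 293, 294, 314, 315]
245 [186, 198, 223, 224, 236, 237, 279, 280, 281, 293, 294, 319, 332]
```

```bash
python3 -m crank '[[[1,1,20,0,1],[0,0,15,0,1],[0,0,5,0,1],[0,0,0,0,1],[0,0,0,0,1],[0,0,3,0,1],[0,0,2,0,1],[0,0,0,0,1],[0,0,0,0,1]]]'
python3 plan.py 591.8 292.2 18 83.2
```

```text
time: 35.93
position: [0.5907, 0.2916, 0.0213]
tool_rot: [2.345, 2.09, -0.0]
ft_force: [0.4, -0.0, -2.0]
grip_width: 0.479
grip_force: 55.0
t 35.9 pos [590.7 291.6  21.3] F [ 0.4 -0.  -2. ] open 41.6 gf 54.99969005584717
curyaw 83.41 shift now-frame [0.7 1.  3.3] turn 0.004 | shift after turn [0.7 1.  3.3]
```

```bash
python3 -m crank '[[[0,0,2,0,1],[0,0,1,0,1],[0,0,0,0,1],[0,0,0,0,1]]]'
python3 -m crank '[[[0,0,0,0,-0.2],[0,0,0,0,-0.2],[0,0,0,0,-0.2],[0,0,0,0,-0.2]]]'
python3 -m crank '[[[0,0,-15,0,-0.2],[0,0,-30,0,-0.2],[0,0,-30,0,-0.2],[0,0,-30,0,-0.2],[0,0,-20,0,-0.2],[-28,0,0,0,0],[-28,0,0,0,0],[-28,0,0,0,0],[-28,0,0,0,0],[0,0,0,0,0]]]'
python3 - <<'E'
from look import *
d,T=shot('w8');g=get_image('top');np.savez('top4.npz',**g)
im=d['pixels'].astype(int);br=im.mean(2)
a=proj(d,T,[[.5927,.2939,.03]])[0].astype(int);c=d['pixels'][max(a[1]-45,0):a[1]+55,a[0]-70:a[0]+70]
cv2.imwrite('pics/w8.png',cv2.resize(c[:,:,::-1],None,fx=5,fy=5,interpolation=cv2.INTER_CUBIC));print(a)
g2=np.load('top4.npz')['pixels'].astype(int);br=g2.mean(2);sat=g2.max(2)-g2.min(2)
f=((br>110)&(sat<40)).astype(np.uint8)
cs,_=cv2.findContours(f,cv2.RETR_EXTERNAL,cv2.CHAIN_APPROX_NONE);fill=np.zeros_like(f)
for c in cs:
    if cv2.contourArea(c)<1200: cv2.drawContours(fill,[c],-1,1,-1)
for n,p0 in dict(angle=(.612,-.024),bar=(.463,-.135)).items():
    p,q=fit(dict(g),g['T'],n,p0,fill,yaws=np.radians([-20,0]));print(n,np.round(p*[1000,1000,57.2958],1),round(q,3))
E
python3 plan.py 450 -135 145 -11
```

```text
time: 36.27
position: [0.5908, 0.2917, 0.0184]
tool_rot: [2.345, 2.09, -0.0]
ft_force: [-0.0, -0.4, -1.8]
grip_width: 0.473
grip_force: 55.0
time: 36.6
position: [0.5909, 0.292, 0.0187]
tool_rot: [2.345, 2.09, 0.0]
ft_force: [-0.0, 0.2, 0.4]
grip_width: 0.59
grip_force: 0.0
time: 37.43
position: [0.5789, 0.1729, 0.1444]
tool_rot: [2.35, 2.078, -0.005]
ft_force: [-0.7, -0.9, -0.6]
grip_width: 0.504
grip_force: 0.0
[257  59]
angle [611.2 -24.5  -5.7] 0.886
bar [ 480.  -162.7   -9.8] 0.91
t 37.5 pos [578.5 179.2 144.8] F [-0.6  0.6  0.2] open 43.4 gf 0.0
curyaw 83.25 shift now-frame [-3.271e+02 -9.070e+01 -3.000e-01] turn 1.645 | shift after turn [-6.620e+01  3.329e+02 -2.000e-01]
```

The bar was knocked and is now at (480,-163). I'll re-measure it with the wrist camera from above.

```bash
python3 -m crank '[[[0,0,0,-0.12,0],[0,0,0,-0.12,0],[0,0,0,-0.12,0],[0,0,0,-0.12,0],[0,0,0,-0.12,0],[0,0,0,-0.12,0],[0,0,0,-0.12,0],[0,0,0,-0.12,0],[0,0,0,-0.12,0],[0,0,0,-0.12,0]]]'
python3 -m crank '[[[0,0,0,-0.12,0],[0,0,0,-0.12,0],[0,0,0,-0.08,0],[-2,-29,0,0,0],[-2,-29,0,0,0],[-2,-29,0,0,0],[-2,-29,0,0,0],[-2,-30,0,0,0],[-2,-30,0,0,0]]]'
python3 -m crank '[[[-2,-29,0,0,-0.2],[-2,-29,0,0,-0.2],[-2,-29,0,0,-0.2],[-2,-30,0,0,-0.2],[-2,-30,0,0,-0.3],[-2,-30,0,0,-0.3],[0,0,0,0,-0.3],[0,0,0,0,-0.3],[0,0,0,0,-0.3]]]'
python3 look.py w9 bar 480 -162.7 -9.8
python3 plan.py 480 -162.7 12 170.2
```

```text
time: 38.37
position: [0.5777, 0.183, 0.1445]
tool_rot: [0.742, 3.052, 0.003]
ft_force: [-0.9, 1.1, 0.3]
grip_width: 0.499
grip_force: 0.0
time: 39.12
position: [0.561, 0.006, 0.1445]
tool_rot: [0.255, 3.13, 0.002]
ft_force: [0.4, -0.2, 0.5]
grip_width: 0.503
grip_force: 0.0
time: 39.87
position: [0.5443, -0.1695, 0.1442]
tool_rot: [0.257, 3.13, 0.002]
ft_force: [0.6, 0.3, 0.3]
grip_width: 0.651
grip_force: 0.0
bar [ 477.8 -162.9  -10. ] iou 0.976 px [255. 124.] area 2026.5 meanbr 237.0
t 39.9 pos [ 544.3 -168.9  144.1] F [-0.4  0.3 -0.3] open 56.7 gf 0.0
curyaw 170.69 shift now-frame [ 64.5  -4.4 132.1] turn 0.009 | shift after turn [ 64.4  -4.8 132.1]
```

```bash
python3 -m crank '[[[22,-2,0,0.01,-0.3],[22,-2,0,0,-0.3],[22,-1,30,0,-0.3],[0,0,30,0,-0.3],[0,0,30,0,-0.3],[0,0,30,0,-0.3],[0,0,13,0,-0.3],[0,0,0,0,-0.3],[0,0,0,0,-0.3],[0,0,0,0,-0.3]]]' 55
python3 plan.py 477.8 -162.9 10 170
python3 -m crank '[[[0,0,0,0,1],[0,0,0,0,1],[0,0,0,0,1],[0,0,0,0,1],[0,0,0,0,1],[0,0,0,0,1],[0,0,0,0,1],[0,0,0,0,1]]]'
python3 plan.py 477.8 -162.9 10 170
python3 -m crank '[[[0,0,-15,0,1],[0,0,-30,0,1],[0,0,-30,0,1],[0,0,-30,0,1],[0,0,-30,0,1],[0,0,0,0,1],[0,0,0,0,1]]]'
python3 plan.py 497 312 145 173.2
```

```text
time: 40.75
position: [0.4792, -0.1647, 0.0123]
tool_rot: [0.273, 3.127, -0.001]
ft_force: [0.1, 0.5, 0.0]
grip_width: 0.654
grip_force: 0.0
t 40.8 pos [ 479.2 -164.7   12.3] F [0.1 0.5 0. ] open 56.9 gf 0.0
curyaw 170.01 shift now-frame [1.7 1.5 2.3] turn 0.0 | shift after turn [1.7 1.5 2.3]
time: 41.42
position: [0.4776, -0.1652, 0.0108]
tool_rot: [0.276, 3.129, -0.0]
ft_force: [-0.8, 0.6, 3.1]
grip_width: 0.317
grip_force: 55.0
t 41.4 pos [ 477.6 -165.2   10.8] F [-0.8  0.6  3.1] open 27.6 gf 55.00133156776428
curyaw 169.93 shift now-frame [0.2 2.2 0.8] turn -0.001 | shift after turn [0.2 2.3 0.8]
time: 42.0
position: [0.4783, -0.1659, 0.1467]
tool_rot: [0.276, 3.127, -0.004]
ft_force: [-0.2, 0.4, -1.7]
grip_width: 0.313
grip_force: 55.0
t 42.0 pos [ 478.3 -165.9  146.7] F [-0.2  0.4 -1.7] open 27.2 gf 54.99963998794556
curyaw 169.9 shift now-frame [ 65.4 473.8   0.5] turn -0.058 | shift after turn [ 38.  476.7   1.7]
```

```bash
python3 -m crank '[[[0,28,0,0,1],[0,28,0,0,1],[0,28,0,0,1],[0,28,0,0,1],[0,28,0,0,1],[0,28,0,0,1],[0,28,0,0,1],[0,28,0,0,1],[0,28,0,0,1]]]'
python3 -m crank '[[[0,28,0,0,1],[0,28,0,0,1],[0,28,0,0,1],[0,28,0,0,1],[0,28,0,0,1],[0,28,0,0,1],[1,28,0,0,1],[1,28,0,0,1],[0,0,0,-0.06,1],[0,0,0,0,1]]]'
python3 -m crank '[[[0,0,0,0,1],[0,0,0,0,1]]]'
python3 - <<'E'
from look import *
d,T=shot('w10');y=np.radians(-6.9);a=proj(d,T,[[.4972,.312,.01]])[0];print(a)
for th in(170,190,210):print(*cavfit2(d,T,'bar',a,y,th,pad=60))
E
python3 plan.py 496.8 312 60 173.2
```

```text
time: 42.75
position: [0.5203, 0.0838, 0.1434]
tool_rot: [-0.276, -3.126, 0.001]
ft_force: [0.2, 0.4, -0.7]
grip_width: 0.313
grip_force: 55.0
time: 43.58
position: [0.5564, 0.3061, 0.1429]
tool_rot: [-0.171, -3.133, 0.001]
ft_force: [0.4, -1.0, -0.9]
grip_width: 0.306
grip_force: 55.0
time: 43.75
position: [0.5586, 0.3021, 0.144]
tool_rot: [-0.186, -3.134, 0.003]
ft_force: [0.5, 0.0, -0.7]
grip_width: 0.316
grip_force: 55.0
[261.34854323 125.68012859]
[475.91053019 314.29074827  -7.15622953] 0.34377156582449786
[493.14622172 312.20171021  -7.31115086] 0.33074864096691403
[497.23139102 311.79978286  -6.65510216] 0.7333530131151689
t 43.8 pos [558.9 302.  144.4] F [ 0.8  0.3 -0.2] open 27.4 gf 54.99969720840454
curyaw 173.2 shift now-frame [62.8  2.8 84.5] turn -0.0 | shift after turn [62.9  2.6 84.4]
```

Run:
```python
from h import *
d=dict(np.load('w10.npz'));T=camT(d,d);y=np.radians(-6.9);a=proj(d,T,[[.4972,.312,.01]])[0]
for th in(220,230,240):print(*cavfit2(d,T,'bar',a,y,th,pad=60))
x,yy=a.astype(int);print(d['pixels'][yy-60:yy+60:8,x-45:x+46:10].mean(2).astype(int))
# held bar end rows along centre column and width
print(d['pixels'][150:290:4,x].mean(1).astype(int));
```

```text
[497.65314363 311.90084791  -6.3769648 ] 0.9478538586492663
[497.92819463 311.52235092  -6.76961418] 0.9198688561029146
[497.86219401 311.6353338   -6.50598209] 0.4962950535469619
[[201 205 209 210 203 202 203 198 198 249]
 [207 206 212 208 209 206 202 205 197 250]
 [206 208 212 211 209 209 203 203 199 251]
 [208 214 212 254 253 253 255 209 204 255]
 [ 96 201 214 249 247 247 249 208 201 255]
 [ 96 101 191 249 247 247 249 209 202 226]
 [100  99 105 252 247 247 252 206 203 154]
 [ 98  96 100 194 249 247 250 207 203  80]
 [ 95  99  99 198 231 230 252 205 199  81]
 [ 98 101  97 187 230 231 207 177 195  89]
 [ 96  98  98 184 229 231 198  97  96  84]
 [ 96  94  95 180 230 229 177  95  95  64]
 [ 96  95  98  98 145 146 125  97 118  66]
 [ 93  95  93  96  96  92  93  92 115  65]
 [ 94  92  95  95  96  92  94  95 118  66]]
[229 231 231  73  96  96  95  95 192 188 228 230 229 223  33  26  27 229
 230 231 230 229 230 228 230 230 229 239 106 112 118 122 120 114 245]
```

```bash
python3 -m crank '[[[20,1,0,0,1],[21,1,0,0,1],[21,0,20,0,1],[0,0,30,0,1],[0,0,30,0,1],[0,0,8,0,1],[0,0,0,0,1],[0,0,0,0,1],[0,0,0,0,1],[0,0,0,0,1]]]'
python3 plan.py 497.4 311.5 30 173.2
python3 - <<'E'
from look import *
d,T=shot('w11')
cv2.imwrite('pics/w11.png',cv2.resize(d['pixels'][110:320,110:400,::-1],(800,580),interpolation=cv2.INTER_CUBIC))
E
```

```text
time: 44.63
position: [0.4986, 0.3137, 0.0594]
tool_rot: [0.183, 3.134, 0.003]
ft_force: [0.2, 0.8, -0.4]
grip_width: 0.311
grip_force: 55.0
t 44.6 pos [498.6 313.7  59.4] F [ 0.2  0.8 -0.4] open 27.0 gf 54.99959349632263
curyaw 173.32 shift now-frame [ 1.  -2.4 29.3] turn 0.002 | shift after turn [ 1.  -2.3 29.4]
```

```bash
python3 plan.py 497.4 311.5 30 173.2
python3 - <<'E'
from h import *
d=dict(np.load('w11.npz'));print(d['position'])
for r in range(150,260,6):
    row=cv2.blur(d['pixels'].mean(2),(1,3))[r,200:320];b=np.where(np.abs(np.diff(row))>14)[0]+200;print(r,[(int(i),int(row[i-200+1]-row[i-200])) for i in b])
E
```

```text
t 44.7 pos [498.5 313.7  59.1] F [ 0.1 -0.7 -0.3] open 27.0 gf 54.99953806400299
curyaw 173.34 shift now-frame [ 0.9 -2.3 29.1] turn 0.002 | shift after turn [ 0.8 -2.3 29.1]
[0.49863904 0.31371154 0.05935385]
150 [(282, 15), (285, -14), (288, 44), (289, 28), (290, -19), (309, 76), (315, -80), (316, -86)]
156 [(301, -20), (302, 41), (303, 36), (306, -14), (307, -25), (308, 60), (309, 75), (315, -174)]
162 [(308, 82), (309, 50), (314, -44), (315, -136)]
168 [(233, -14), (234, 69), (235, 73), (275, -33), (276, -127), (277, 18), (307, 17), (308, 92), (309, 36), (313, -27), (314, -121), (315, -25)]
174 [(234, 45), (235, 83), (236, 21), (275, -31), (276, -126), (307, 55), (308, 75), (313, -31), (314, -142)]
180 [(234, 34), (235, 86), (236, 25), (275, -47), (276, -64), (280, -18), (307, 85), (308, 65), (313, -79), (314, -103)]
186 [(235, 59), (236, 37), (281, -43), (282, -60), (306, 16), (307, 92), (308, 35), (313, -138), (314, -34)]
192 [(233, 18), (234, 77), (235, 43), (282, -41), (283, -99), (306, 46), (307, 83), (308, 17), (312, -36), (313, -151)]
198 [(234, 81), (235, 54), (282, -47),
[... 1072 characters left out ...]
9), (309, -24), (310, -111), (311, -38)]
240 [(205, 17), (206, 20), (215, -19), (216, -22), (235, 55), (236, 102), (237, 36), (280, -24), (281, -106), (282, -57), (301, 26), (302, 18), (303, 14), (304, 96), (305, 41), (309, -30), (310, -146)]
246 [(206, 25), (207, 14), (210, -18), (211, -25), (212, -14), (235, 49), (236, 105), (237, 35), (280, -34), (281, -119), (282, -33), (305, 73), (306, 93), (307, 49), (309, -67), (310, -121)]
252 [(206, -16), (207, -56), (208, -22), (235, 16), (236, 118), (237, 54), (280, -40), (281, -133), (282, -16), (309, 15), (310, 52), (311, 27), (318, -40)]
258 [(207, -15), (208, -43), (236, 87), (237, 41), (280, -29), (281, -100), (309, 36), (310, 22), (317, 15)]
```

```bash
python3 -m crank '[[[1,-2,15,0,1],[0,0,14,0,1],[0,0,0,0,1],[0,0,0,0,1],[0,0,4,0,1],[0,0,4,0,1],[0,0,0,0,1],[0,0,0,0,1],[0,0,0,0,1]]]'
python3 plan.py 497.4 311.5 17 173.2
```

```text
time: 45.43
position: [0.4963, 0.3113, 0.0207]
tool_rot: [0.182, 3.136, 0.0]
ft_force: [0.8, 0.3, -1.0]
grip_width: 0.315
grip_force: 55.0
t 45.4 pos [496.3 311.3  20.7] F [ 0.8  0.3 -1. ] open 27.4 gf 54.99968111515045
curyaw 173.36 shift now-frame [-1.1  0.4  3.7] turn 0.003 | shift after turn [-1.1  0.4  3.7]
```

```bash
python3 -m crank '[[[0,0,2,0,1],[0,0,1,0,1],[0,0,0,0,1],[0,0,0,0,1]]]'
python3 -m crank '[[[0,0,0,0,0.1],[0,0,0,0,0.1],[0,0,0,0,0.1],[0,0,0,0,0.1]]]'
python3 -m crank '[[[0,0,-15,0,0.1],[0,0,-30,0,0],[0,0,-30,0,0],[0,0,-30,0,0],[0,0,-20,0,0],[-15,-22,0,0,0],[-15,-22,0,0,0],[-15,-22,0,0,0],[-15,-22,0,0,0],[-15,-22,0,0,0]]]'
python3 -m crank '[[[-16,-23,0,0,0],[-16,-23,0,0,0],[-16,-23,0,0,0],[-16,-23,0,0,0],[-16,-23,0,0,0],[-16,-23,0,0,0],[-16,-23,0,0,0],[-16,-23,0,0,0],[-16,-23,0,-0.02,0],[0,0,0,0,0]]]'
python3 -m crank '[[[0,0,0,0,-0.1],[0,0,0,0,-0.1],[0,0,0,0,-0.1]]]'
python3 look.py w12 angle 611 -24.5 -5.5
python3 plan.py 611 -38 11 174.5
```

```text
time: 45.77
position: [0.4961, 0.3111, 0.0174]
tool_rot: [-0.182, -3.136, 0.0]
ft_force: [-0.5, -0.5, -1.0]
grip_width: 0.316
grip_force: 55.0
time: 46.1
position: [0.4962, 0.3112, 0.0177]
tool_rot: [0.182, 3.136, 0.0]
ft_force: [0.5, 0.1, -0.5]
grip_width: 0.436
grip_force: 0.0
time: 46.93
position: [0.5585, 0.1923, 0.1439]
tool_rot: [0.181, 3.135, -0.0]
ft_force: [-0.1, 0.4, -0.4]
grip_width: 0.499
grip_force: 0.0
time: 47.77
position: [0.6796, -0.0376, 0.1429]
tool_rot: [0.164, 3.135, -0.005]
ft_force: [-0.6, -2.1, -1.4]
grip_width: 0.498
grip_force: 0.0
time: 48.02
position: [0.6767, -0.0271, 0.1434]
tool_rot: [0.147, 3.138, 0.001]
ft_force: [0.0, -0.1, -1.0]
grip_width: 0.544
grip_force: 0.0
angle [608.9 -25.2  -4.6] iou 0.954 px [255. 122.] area 1597.5 meanbr 220.0
t 48.1 pos [676.7 -27.1 143.2] F [-0.7  0.3 -0.2] open 47.5 gf 0.0
curyaw 174.66 shift now-frame [ 64.4 -17.  132.2] turn 0.003 | shift after turn [ 64.3 -17.2 132.2]
```

```bash
python3 -m crank '[[[22,-6,0,-0.01,-0.1],[22,-6,0,0,-0.1],[22,-6,30,0,-0.1],[0,0,30,0,-0.1],[0,0,30,0,-0.1],[0,0,30,0,-0.1],[0,0,12,0,-0.1],[0,0,0,0,-0.1],[0,0,0,0,-0.1],[0,0,0,0,-0.1]]]' 55
python3 plan.py 609.9 -38.9 10 175.4
python3 -m crank '[[[0,0,0,0,1],[0,0,0,0,1],[0,0,0,0,1],[0,0,0,0,1],[0,0,0,0,1],[0,0,0,0,1],[0,0,0,0,1]]]'
python3 plan.py 609.9 -38.9 10 175.4
python3 -m crank '[[[0,0,-15,0,1],[0,0,-30,0,1],[0,0,-30,0,1],[0,0,-30,0,1],[0,0,-30,0,1],[0,0,0,0,1],[0,0,0,0,1]]]'
python3 plan.py 540 128 145 173.2
```

```text
time: 48.9
position: [0.6112, -0.0403, 0.0126]
tool_rot: [0.133, 3.136, 0.0]
ft_force: [-0.1, 0.1, 1.0]
grip_width: 0.552
grip_force: 0.0
t 48.9 pos [611.2 -40.3  12.6] F [-0.1  0.1  1. ] open 48.0 gf 0.0
curyaw 175.13 shift now-frame [1.5 1.3 2.6] turn -0.005 | shift after turn [1.4 1.3 2.6]
time: 49.48
position: [0.6099, -0.041, 0.0108]
tool_rot: [0.135, 3.138, 0.0]
ft_force: [-0.1, -0.0, 2.1]
grip_width: 0.2
grip_force: 55.0
t 49.5 pos [609.9 -41.   10.8] F [-0.1 -0.   2.1] open 17.4 gf 54.99979376792908
curyaw 175.08 shift now-frame [0.2 2.1 0.8] turn -0.006 | shift after turn [0.2 2.1 0.8]
time: 50.07
position: [0.611, -0.0409, 0.1482]
tool_rot: [0.134, 3.135, -0.001]
ft_force: [-0.5, -0.3, -1.5]
grip_width: 0.204
grip_force: 55.0
t 50.1 pos [611.  -40.9 148.2] F [-0.5 -0.3 -1.5] open 17.7 gf 54.99884605407715
curyaw 175.09 shift now-frame [ 85.2 162.2   2.8] turn 0.033 | shift after turn [ 90.5 159.3   3.2]
```

```bash
python3 -m crank '[[[12,22,0,0,1],[12,22,0,0,1],[12,22,0,0,1],[12,22,0,0,1],[12,22,0,0,1],[12,22,0,0,1],[12,22,0,0.03,1],[0,0,0,0,1],[0,0,0,0,1],[0,0,0,0,1]]]'
python3 - <<'E'
from look import *
d,T=shot('w13');y=np.radians(-6.9);a=proj(d,T,[[.4773,.1407,.01]])[0];print(a)
for th in(150,170,190,205,220,230):
    try: print(th,*cavfit2(d,T,'angle',a,y,th,pad=60))
    except Exception as e: print(th,e)
E
python3 plan.py 478.1 127 60 173.1
```

```text
time: 50.9
position: [0.539, 0.1185, 0.1448]
tool_rot: [-0.182, -3.135, 0.002]
ft_force: [0.3, -0.3, -1.8]
grip_width: 0.199
grip_force: 55.0
[273.21358254 123.96826771]
150 [477.16001567 140.3249707   -6.86136584] 0.32763827585478666
170 [477.13745872 140.36666245  -6.92035703] 0.5116478274744285
190 [477.07475721 140.20832593  -7.15652126] 0.9567180545700832
205 [477.15078172 140.19253077  -7.17774144] 0.9249031007751938
220 [477.59841415 140.78961755  -6.42892445] 0.5428432642487047
230 [477.35824769 140.85350458  -6.42665783] 0.5211431527221001
t 51.0 pos [539.3 118.  144.8] F [ 0.6 -0.4 -0.9] open 16.7 gf 54.998819231987
curyaw 173.29 shift now-frame [61.8  1.9 84.9] turn 0.003 | shift after turn [61.8  1.6 84.8]
```

```bash
python3 -m crank '[[[20,0,0,0,1],[21,0,0,0,1],[21,1,20,0,1],[0,0,30,0,1],[0,0,30,0,1],[0,0,8,0,1],[0,0,0,0,1],[0,0,0,0,1],[0,0,0,0,1],[0,0,0,0,1]]]'
python3 -m crank '[[[0,0,0,0,1],[0,0,0,0,1]]]'
python3 plan.py 477.9 126 30 173.1
python3 - <<'E'
from look import *
d,T=shot('w14')
cv2.imwrite('pics/w14.png',cv2.resize(d['pixels'][110:320,110:400,::-1],(800,580),interpolation=cv2.INTER_CUBIC))
E
```

```text
time: 51.78
position: [0.4792, 0.128, 0.0591]
tool_rot: [0.182, 3.134, 0.001]
ft_force: [0.3, -0.1, -1.3]
grip_width: 0.2
grip_force: 55.0
time: 51.95
position: [0.4785, 0.1277, 0.0584]
tool_rot: [0.182, 3.135, -0.0]
ft_force: [-0.0, 0.2, -0.8]
grip_width: 0.196
grip_force: 55.0
t 52.0 pos [478.5 127.7  58.4] F [-0.   0.2 -0.8] open 17.0 gf 54.99886214733124
curyaw 173.36 shift now-frame [ 0.4 -1.8 28.4] turn 0.004 | shift after turn [ 0.4 -1.8 28.4]
```

View pics/w14.png

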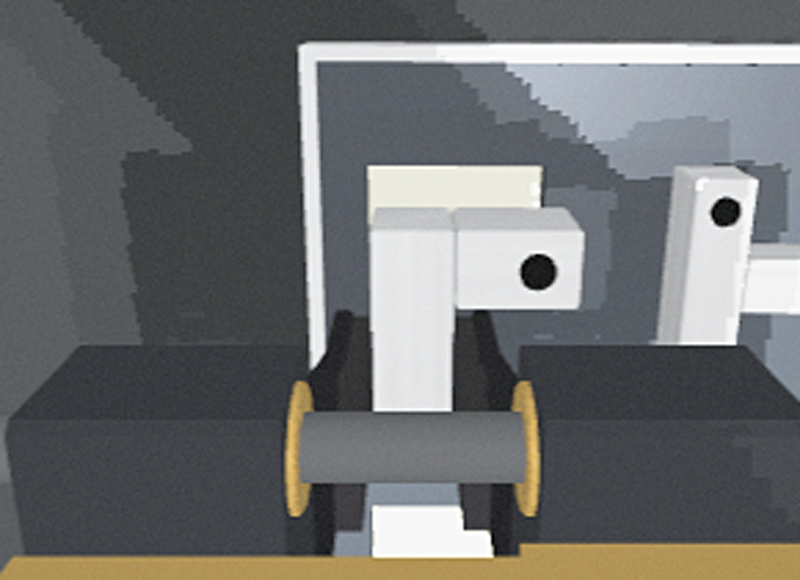

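The angle is held just above its cavity. Its end edge runs from (371,210) to (570,210), and the cavity's visible edge from (368,166) to (542,166). I'll compute the offset.

Run:
```python
from h import *
d=dict(np.load('w14.npz'));T=camT(d,d);M=R.from_rotvec(d['tool_rot']).as_matrix()
f=lambda uv,z:np.round((unproj(d,T,np.array(uv)/2.7586+[110,120-10],z)-d['position'])@M*1000,1)
z=d['position'][2]
print('bottom',f([(371,210),(570,210)],z-.011),'top',f([(371,230),(583,232)],z+.009),'cav',f([(368,166),(542,166)],.014))
```

```text
bottom [[31.  -8.9 11. ]
 [31.  37.5 11. ]] top [[32.2 -7.9 -9. ]
 [31.8 36.2 -9. ]] cav [[ 34.3 -11.3  44.3]
 [ 34.3  36.2  44.3]]
```

```bash
python3 -m crank '[[[0.5,-1.7,15,0,1],[0,0,14,0,1],[0,0,0,0,1],[0,0,0,0,1],[0,0,4,0,1],[0,0,4,0,1],[0,0,0,0,1],[0,0,0,0,1],[0,0,0,0,1]]]'
python3 plan.py 477.9 126 17 173.1
```

```text
time: 52.75
position: [0.4772, 0.1261, 0.0207]
tool_rot: [0.182, 3.136, -0.0]
ft_force: [0.6, -0.2, -0.2]
grip_width: 0.195
grip_force: 55.0
t 52.8 pos [477.2 126.1  20.7] F [ 0.6 -0.2 -0.2] open 16.9 gf 54.99889612197876
curyaw 173.37 shift now-frame [-0.7 -0.   3.7] turn 0.005 | shift after turn [-0.7 -0.   3.7]
```

```bash
python3 -m crank '[[[0,0,2,0,1],[0,0,1,0,1],[0,0,0,0,1],[0,0,0,0,1]]]'
python3 -m crank '[[[0,0,0,0,0.4],[0,0,0,0,0.4],[0,0,0,0,0.4],[0,0,0,0,0.4]]]'
python3 -m crank '[[[0,0,-15,0,0.4],[0,0,-30,0,0.2],[0,0,-30,0,0],[0,0,-30,0,0],[0,0,-30,0,0],[0,-28,-20,0,0],[0,-28,0,0,0],[0,-28,0,0,0],[0,-28,0,0,0],[0,-28,0,0,0]]]'
python3 -m crank '[[[0,-28,0,0,0],[0,-28,0,0,0],[0,-28,0,0,0],[0,-20,0,0,0],[0,0,0,0,0],[0,0,0,0,0]]]'
python3 - <<'E'
from bench import get_image
from h import *
d=get_image('top');s=get_image('scene');np.savez('top5.npz',**d)
a=cv2.resize(d['pixels'][155:262,70:210,::-1],(560,428),interpolation=cv2.INTER_CUBIC)
b=cv2.resize(d['pixels'][150:250,350:450,::-1],(240,240),interpolation=cv2.INTER_CUBIC)
T=s['T'];u=proj(s,T,[[.523,.222,.01]])[0].astype(int)
c=cv2.resize(s['pixels'][u[1]-42:u[1]+43,max(u[0]-60,0):u[0]+60,::-1],None,fx=2,fy=2,interpolation=cv2.INTER_CUBIC)
o=np.zeros((600,800,3),np.uint8);o[:428,:560]=a;o[:240,560:]=b;o[430:600,:c.shape[1]]=c[:170]
e=cv2.resize(d['pixels'][60:280,140:400,::-1],(240,203));o[242:445,560:]=e
cv2.imwrite('pics/final.png',o)
E
```

```text
time: 53.08
position: [0.477, 0.126, 0.0175]
tool_rot: [-0.182, -3.136, 0.0]
ft_force: [-0.5, 0.1, -0.9]
grip_width: 0.198
grip_force: 55.0
time: 53.42
position: [0.4772, 0.1261, 0.0176]
tool_rot: [0.182, 3.136, -0.0]
ft_force: [-0.5, 0.3, -0.7]
grip_width: 0.291
grip_force: 0.0
time: 54.25
position: [0.4607, -0.0144, 0.1729]
tool_rot: [0.182, 3.135, -0.003]
ft_force: [1.0, -0.2, -0.1]
grip_width: 0.499
grip_force: 0.0
time: 54.75
position: [0.4487, -0.117, 0.1725]
tool_rot: [-0.186, -3.136, -0.001]
ft_force: [-0.0, 0.2, -0.7]
grip_width: 0.498
grip_force: 0.0
```

View pics/final.png

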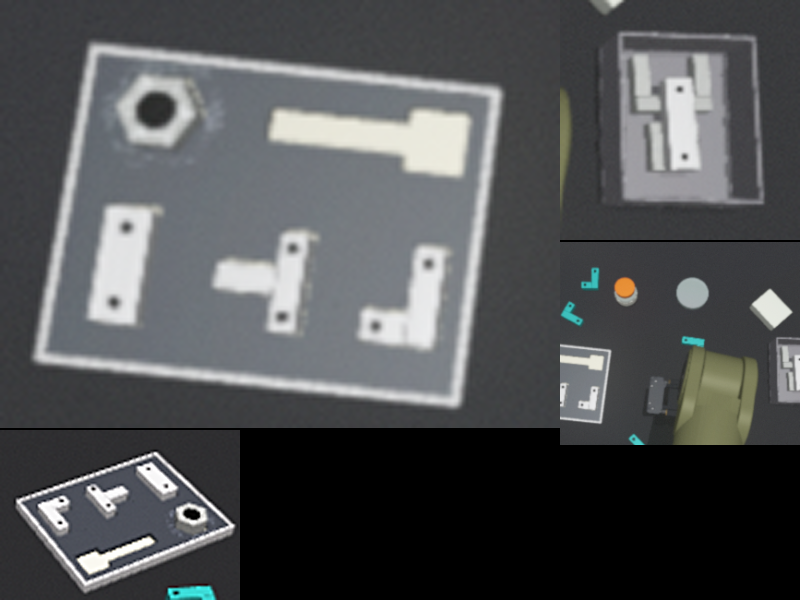

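The picture shows all four parts flat in their cavities: nut (155,112), bar (125,265), tee (265,280) and angle (410,300). The yoke, block and long bar are in the bin (665,110), and no spanner is present. I've looked at all 14 pictures, so I'm handing the job in.

```bash
python3 -c "
from bench import job
print(job.close_job())"
```

```text
the job is handed in; nothing more can be done
None
```

The job is handed in at about 55 s of the 210 s: the yoke, block and long bar are in the bin, and the tee, hexnut, bar and angle lie flat in their cavities; no spanner was in the scene, and I did not touch the jar, dish or slide box.

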